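# Lock the pigment jars away

### The job

Roll the three thumbwheels of the lock-up to the code 4-2-5 (pips on top, from left to right), slide the gate fully open to the left, and slide every pigment jar along the table into the bay, one in each ring, without lifting any off the table. Then slide the gate fully shut and lock it by rolling only the middle wheel to 4, so that the wheels show 4-4-5. The gate may be moved only while the wheels show the code, each number must sit squarely on top, and nothing else on the table is to be disturbed.

Things in the scene. Friction and masses are not known exactly. Their poses are not given: they have to be found in the camera images.
- jar_a_centre (a point): a capped pigment jar, upright round jar of 42 mm diameter and 52 mm height, about 0.15 kg, loose on the table in front of the lock-up (may be absent); this point is its centre, half-way up, z axis along the jar
- jar_b_centre (a point): a capped pigment jar, upright round jar of 48 mm diameter and 44 mm height, about 0.15 kg, loose on the table in front of the lock-up (may be absent); this point is its centre, half-way up, z axis along the jar
- jar_c_centre (a point): a capped pigment jar, upright round jar of 44 mm diameter and 55 mm height, about 0.15 kg, loose on the table in front of the lock-up (may be absent); this point is its centre, half-way up, z axis along the jar
- ring_left (a point): centre, at table height, of one of three flat dark rings (outlines 76 mm across between band centres, jars slide over them freely) on the table inside the bay of the lock-up, next to the lock; the rings lie in a row, 85 mm apart. Axes of the lock-up: x away from the robot, y to the left along the row of rings, z up
- ring_middle (a point): centre, at table height, of one of three flat dark rings (outlines 76 mm across between band centres, jars slide over them freely) on the table inside the bay of the lock-up, the middle one; the rings lie in a row, 85 mm apart. Axes of the lock-up: x away from the robot, y to the left along the row of rings, z up
- ring_right (a point): centre, at table height, of one of three flat dark rings (outlines 76 mm across between band centres, jars slide over them freely) on the table inside the bay of the lock-up, farthest from the lock; the rings lie in a row, 85 mm apart. Axes of the lock-up: x away from the robot, y to the left along the row of rings, z up
- lockup: the wooden lock-up, fixed; a block with the three thumbwheels at its left end, an open-topped bay without a floor at its right. Origin at table height under the axle line, 70 mm left of the left ring. Axes: x away from the robot, y left, z up. Bay fences 25 mm high: back one 72 mm behind the ring centres, right one 60 mm beyond the right ring; the gate 65 mm in front of the ring centres
- axle_left (a point): centre of the left thumbwheel, on its level axle 46 mm above the table; the wheels stand side by side 50 mm apart (150, 100 and 50 mm left of the lock-up's origin). Each is a dark steel paddle wheel 22 mm wide: hub radius 20 mm, five radial paddles 7 mm thick reaching to radius 40 mm; wooden cheeks between wheels end 50 mm above the table. Axes as the lock-up's
- wheel_left (a joint): turn of the left wheel, rad. Five faces between the paddles bear 1 to 5 white pips; n pips squarely on top = (n-1) x 1.2566 (paddles then 0.628 rad either side of straight up). Grows as the wheel's top rolls away from the robot; stops at -0.2 and 5.23, so no way round from 5 to 1. Turns under about 3 N at a paddle, by itself alone, and stays where left
- axle_middle (a point): centre of the middle thumbwheel, on its level axle 46 mm above the table; the wheels stand side by side 50 mm apart (150, 100 and 50 mm left of the lock-up's origin). Each is a dark steel paddle wheel 22 mm wide: hub radius 20 mm, five radial paddles 7 mm thick reaching to radius 40 mm; wooden cheeks between wheels end 50 mm above the table. Axes as the lock-up's
- wheel_middle (a joint): turn of the middle wheel, rad. Five faces between the paddles bear 1 to 5 white pips; n pips squarely on top = (n-1) x 1.2566 (paddles then 0.628 rad either side of straight up). Grows as the wheel's top rolls away from the robot; stops at -0.2 and 5.23, so no way round from 5 to 1. Turns under about 3 N at a paddle, by itself alone, and stays where left
- axle_right (a point): centre of the right thumbwheel, on its level axle 46 mm above the table; the wheels stand side by side 50 mm apart (150, 100 and 50 mm left of the lock-up's origin). Each is a dark steel paddle wheel 22 mm wide: hub radius 20 mm, five radial paddles 7 mm thick reaching to radius 40 mm; wooden cheeks between wheels end 50 mm above the table. Axes as the lock-up's
- wheel_right (a joint): turn of the right wheel, rad. Five faces between the paddles bear 1 to 5 white pips; n pips squarely on top = (n-1) x 1.2566 (paddles then 0.628 rad either side of straight up). Grows as the wheel's top rolls away from the robot; stops at -0.2 and 5.23, so no way round from 5 to 1. Turns under about 3 N at a paddle, by itself alone, and stays where left
- gate (a joint): travel of the gate in m: an aluminium bar 8 mm thick and 24 mm high along the front of the bay. 0 = closed, grows to 0.26 as it slides to the left (the lock-up's +y) past the front of the lock. Stiff to about 2 N and stays where it is left
- gate_handle (a point): middle of the gate's upright square handle, 14 x 14 mm, on the right end of the gate, standing from the bar's top (24 mm) to 56 mm; this point is 42 mm above the table; moves with the gate. Axes as the lock-up's
- eraser: eraser 18 x 44 x 11 mm, lying about on the table, not part of the job; origin at the centre of its underside
- spool: thread spool, 31 mm across, 40 mm tall, lying about on the table, not part of the job; origin at the centre of its underside
- tape: roll of tape 92 mm across, 19 mm high, lying about on the table, not part of the job; origin at the centre of its underside
- brush: brush 170 mm long, lying about on the table, not part of the job; origin at the centre of its underside
- loupe: loupe 45 mm across, 18 mm high, lying about on the table, not part of the job; origin at the centre of its underside
There are look-alikes about, which are no part of the job. What is shaped like the part that bears jar_a_centre but green or turquoise is not meant. What is shaped like the part that bears jar_b_centre but blue is not meant.

How it is judged:
On the way, in this order (a step that is already met when the one before it is completed fails the run):
1. the wheels show 4-2-5, with the gate still shut (value of joint wheel_left between 3.5698 and 3.9698 rad and value of joint wheel_middle between 1.0566 and 1.4566 rad and value of joint wheel_right between 4.8264 and 5.2264 rad and value of joint gate below 0.012 m), for 0.2 s.
2. the gate is fully open (value of joint gate above 0.235 m), for 0.2 s.
3. every jar stands in a ring, with the gate still open ((horizontal distance between jar_a_centre and ring_left below 0.015 m or horizontal distance between jar_a_centre and ring_middle below 0.015 m or horizontal distance between jar_a_centre and ring_right below 0.015 m) and angle between each of jar_a_centre, jar_b_centre, jar_c_centre's own z axis and vertical below 0.1 rad and (horizontal distance between jar_b_centre and ring_left below 0.015 m or horizontal distance between jar_b_centre and ring_middle below 0.015 m or horizontal distance between jar_b_centre and ring_right below 0.015 m) and (horizontal distance between jar_c_centre and ring_left below 0.015 m or horizontal distance between jar_c_centre and ring_middle below 0.015 m or horizontal distance between jar_c_centre and ring_right below 0.015 m) and value of joint gate above 0.1 m), for 0.2 s.
4. the gate is shut with the wheels still on 4-2-5 (value of joint gate below 0.012 m and value of joint wheel_left between 3.5198 and 4.0198 rad and value of joint wheel_middle between 1.0066 and 1.5066 rad and value of joint wheel_right between 4.7764 and 5.2764 rad), for 0.2 s.
At the end, for the whole second after the job is handed in: The wheels show 4-4-5 (each within 0.2 rad), the gate is within 12 mm of shut, and every jar present stands upright and at rest with its axis within 15 mm of the centre of a ring (value of joint wheel_left between 3.5698 and 3.9698 rad and value of joint wheel_middle between 3.5698 and 3.9698 rad and value of joint wheel_right between 4.8264 and 5.2264 rad and value of joint gate below 0.012 m and (horizontal distance between jar_a_centre and ring_left below 0.015 m or horizontal distance between jar_a_centre and ring_middle below 0.015 m or horizontal distance between jar_a_centre and ring_right below 0.015 m) and angle between each of jar_a_centre, jar_b_centre, jar_c_centre's own z axis and vertical below 0.1 rad and (horizontal distance between jar_b_centre and ring_left below 0.015 m or horizontal distance between jar_b_centre and ring_middle below 0.015 m or horizontal distance between jar_b_centre and ring_right below 0.015 m) and (horizontal distance between jar_c_centre and ring_left below 0.015 m or horizontal distance between jar_c_centre and ring_middle below 0.015 m or horizontal distance between jar_c_centre and ring_right below 0.015 m) and velocity of joint each of wheel_left, wheel_middle, wheel_right below 0.1 rad/s and linear speed of each of jar_a, jar_b, jar_c below 0.02 m/s); the robot touches nothing.
It fails at once if the gate is moved more than 30 mm from shut while the wheels do not show 4-2-5 (within 0.35 rad) (value of joint gate above 0.03 m and not (value of joint wheel_left between 3.4198 and 4.1198 rad and value of joint wheel_middle between 0.9066 and 1.6066 rad and value of joint wheel_right between 4.6764 and 5.3764 rad)).
It fails at once if a jar is lifted (its centre more than 12 mm higher than when it stands) (height (world z) of jar_a_centre above 0.038 m or height (world z) of jar_b_centre above 0.034 m or height (world z) of jar_c_centre above 0.0395 m).
It fails at once if something that is not part of the job is moved more than 30 mm (distance of any of eraser, spool, tape, brush, loupe from where it was at the start of the episode above 0.03 m).
Of jar_a, jar_b, jar_c only 2 to 3 are there at a start; the rules pass over those that are not, and their reading is None.
At some moment in a run one of jar_a, jar_b, jar_c may be knocked a few centimetres aside while the robot is not near it.
Once in a run the grip may slacken for a moment while it holds something.
It also fails if it takes over 208 s, if anything falls off the work surface, if the arm or the gripper's body presses on something with over 40 N, if the wrist force passes 120 N, or if a joint passes its speed limit or range.

### The arm

A 6-joint arm with a two-finger parallel gripper is mounted at the origin on a cart in front of the work surface, level with it; the furniture and walls round the work are solid. World frame = base frame: x ahead of the robot, y to its left, z up, the work surface at z = 0. Lengths are in m, angles in rad, forces in N, time in s.
With the tool pointing down it reaches from about 0.425 to 0.95 m from the base axis. Payload 3.5 kg.
Tool frame: the origin (TCP) lies at the very end of the fingers, on their centre line; the grasp point (between the pads) lies 19 mm behind it (ctrl.grip_point_offset is the distance from the TCP to the grasp point, in m); z points along the fingers, y is the line along which they close (so a half turn about z gives the same grasp; the last joint's range is limited). The gripper opens to 85 mm and grips with 20 to 120 N. Pads are 22 mm wide; open, the fingers measure 114 mm over their backs; the gripper's body (76 mm by 85 mm) begins 54 mm behind the grasp point. The pads swing forward as they close: fully open they stand 13 mm farther back than shut.
Start: joints at [1.169, 0.286, 1.577, -0, 1.279, -0.15], TCP at [0.168, 0.654, 0.203] pointing down, gripper open.
Joint ranges: [-2.77, 2.77], [-0.9, 2.22], [0.21, 2.48], [-1.53, 4.67], [0.24, 2.81], [-2.84, 2.84]. Speed limits (rad/s): [2.79, 2.79, 3.14, 3.14, 3.14, 3.14].

### API

Orientations are given as a unit quaternion [x, y, z, w].
In Python, from plant import ctrl gives the robot as it stands. The module is installed in compiled form; this text tells all that it offers.
- The arm moves only by the shell command python3 -m pendant 'ROWS' [OPENING] [FORCE]. ROWS is JSON, a list of rows, each an object of numbers: "dx", "dy", "dz": the shift along the tool's x, y, z in cm; "twist": the turn about the tool's z in degrees. A call has 1 to 10 rows; each row is the pose to reach, as a shift and turn from the pose commanded when the call began, along the tool's axes at that moment; what a row does not reach only later rows make up. A row lasts 1/8 s, in which the tool goes at most 62.5 mm and 10.7 degrees, less where a joint would pass 70% of its speed; a pose out of reach is approached as far as the arm can. A call with a gripper value outside its range is refused whole. OPENING is the opening in per cent of the stroke, from 0 (shut) to 100 (fully open), set as the call begins (- or left out, the last holds). The fingers move at their own pace and stop on an object; FORCE is the grip in N (left out, the last holds). Time passes only in rows, so rows that repeat a pose let the fingers close. It gives the time, the measured TCP pose, the force, the opening and the grip force at its end, in the units of the state.
- ctrl.get_state(): the state, without advancing time (a new reading comes with each control period).
- ctrl.read_camera(name): name is "scene" or "top" or "wrist"; returns a dict with "img" (400x640x3 uint8, red, green, blue), "depth" (400x640 float32, m along the optical axis (not along the pixel's ray), 0 where there is no reading), "camera_matrix" (3x3 intrinsics, pixels), "xyz" and "rotation" of the camera in the world; the wrist camera has in their place "tool_from_camera" (4x4, takes a point from camera to tool coordinates, whose origin is the TCP and whose axes are the flange's). Camera axes: x right, y up, looking along -z (the intrinsics and any distortion apply to the point x, -y, -z); pixel columns grow to the right and rows downward; lengths in m; the calibration is good to about 2 mm. A picture is of the moment at which its call begins: read the wrist's pose just before it.
- ctrl.sign_off(): hands the job in; it is judged then, once.
The state is a dict: "time": time; "qpos": joint angles; "dq": joint speeds; "joint_efforts": joint torques, N m; "eef_pos": TCP position; "tcp_rot": TCP orientation; "contact_force": force on the tool from outside, world axes, zero at the start; "wrist_torque": the same for the moment, N m; "opening": opening from 0.0 (shut) to 1.0 (fully open); "finger_force": force on a finger pad.
Only numpy, scipy, OpenCV 4.12 (cv2) and the standard library are available. Lean on these libraries where they do the work, as an engineer would, in place of code of your own. Each camera call takes 0.05 s, during which the arm holds its last target. There are 200 camera calls.

## Working session

There is one attempt and no reset: what is moved stays moved. The work goes in short steps, Python scripts to look and compute and a shell command to move; the robot and the scene stay as the last step left them, time stands still between calls to the robot, and variables do not carry over. Pictures are saved under pics/ and viewed, at most 14 in all, crops included, and the job is handed in when it is done.

```bash
mkdir -p pics
cat > h.py <<'E'
import numpy as np, cv2, json
from plant import ctrl
from scipy.spatial.transform import Rotation as R
def cam(name):
    s=ctrl.get_state(); c=ctrl.read_camera(name)
    if name=='wrist':
        T=np.eye(4);T[:3,:3]=R.from_quat(s['tcp_rot']).as_matrix();T[:3,3]=s['eef_pos']
        M=T@np.array(c['tool_from_camera']); c['xyz']=M[:3,3]; c['rotation']=M[:3,:3]
    c['xyz']=np.array(c['xyz']); c['rotation']=np.array(c['rotation']).reshape(3,3)
    return c
def ray(c,u,v):
    K=np.array(c['camera_matrix']); d=np.array([(u-K[0,2])/K[0,0],-(v-K[1,2])/K[1,1],-1.])
    return c['rotation']@d
def onz(c,u,v,z):
    d=ray(c,u,v); return c['xyz']+d*(z-c['xyz'][2])/d[2]
def dep(c,u,v):
    return c['xyz']+ray(c,u,v)*c['depth'][int(v),int(u)]
def proj(c,p):
    K=np.array(c['camera_matrix']); q=c['rotation'].T@(np.array(p)-c['xyz']); 
    return K[0,2]+K[0,0]*q[0]/-q[2], K[1,2]-K[1,1]*q[1]/-q[2]
def save(c,n,crop=None,f=1):
    im=c['img'][:,:,::-1]
    if crop: x0,y0,x1,y1=crop; im=im[y0:y1,x0:x1]
    cv2.imwrite('pics/'+n+'.png',cv2.resize(im,None,fx=f,fy=f,interpolation=cv2.INTER_CUBIC))
E
python3 - <<'E'
from h import *
s=ctrl.get_state(); print({k:np.round(v,3).tolist() for k,v in s.items()}, ctrl.grip_point_offset)
print(R.from_quat(s['tcp_rot']).as_matrix().round(3))
for n in('scene','top','wrist'):
    c=cam(n); save(c,n+'0'); print(n,c['xyz'].round(3),c['rotation'].round(3).tolist(),np.round(c['camera_matrix'],1).tolist(), {k for k in c})
E
```

```text
{'time': 0.0, 'qpos': [1.169, 0.287, 1.578, -0.0, 1.279, -0.15], 'dq': [0.0, 0.0, -0.0, 0.0, -0.001, -0.001], 'joint_efforts': [-0.0, -40.599, -29.262, -0.0, 0.006, 0.0], 'eef_pos': [0.168, 0.653, 0.202], 'tcp_rot': [0.126, 0.992, -0.001, -0.0], 'contact_force': [0.057, -0.26, -0.287], 'wrist_torque': [0.005, 0.043, -0.001], 'finger_force': 0.0, 'opening': 0.997} 0.0187
[[-0.968  0.249 -0.001]
 [ 0.249  0.968 -0.002]
 [ 0.    -0.002 -1.   ]]Traceback (most recent call last):
  File "<stdin>", line 5, in <module>
  File "h.py", line 9, in cam
    c['xyz']=np.array(c['xyz']); c['rotation']=np.array(c['rotation']).reshape(3,3)
                                               ~~~~~~~~~~~~~~~~~~~~~~~~~~~~~~~^^^^^
ValueError: cannot reshape array of size 4 into shape (3,3)
```

```bash
sed -i "s/c\['rotation'\]=np.array(c\['rotation'\]).reshape(3,3)/c['rotation']=np.array(c['rotation']) if np.size(c['rotation'])==9 else R.from_quat(c['rotation']).as_matrix()/" h.py
python3 - <<'E'
from h import *
for n in('scene','top','wrist'):
    c=cam(n); save(c,n+'0'); print(n,c['xyz'].round(3),c['rotation'].round(3).tolist(),np.round(c['camera_matrix'],1).tolist(), {k for k in c})
E
```

```text
scene [-0.338 -0.653  0.931] [[0.563, 0.51, -0.651], [-0.826, 0.368, -0.426], [0.022, 0.777, 0.629]] [[460.9, 0.0, 321.5], [0.0, 460.9, 203.2], [0.0, 0.0, 1.0]] {'rotation', 'img', 'depth', 'camera_matrix', 'xyz'}
top [ 0.275 -0.074  1.386] [[-0.024, 0.979, -0.201], [-1.0, -0.024, 0.005], [-0.0, 0.201, 0.98]] [[399.7, 0.0, 320.6], [0.0, 399.7, 200.6], [0.0, 0.0, 1.0]] {'rotation', 'img', 'depth', 'camera_matrix', 'xyz'}
wrist [0.091 0.674 0.372] [[0.248, -0.921, -0.301], [0.969, 0.235, 0.079], [-0.002, -0.311, 0.95]] [[356.3, 0.0, 319.5], [0.0, 356.3, 202.4], [0.0, 0.0, 1.0]] {'rotation', 'img', 'depth', 'camera_matrix', 'tool_from_camera', 'xyz'}
```

View pics/top0.png

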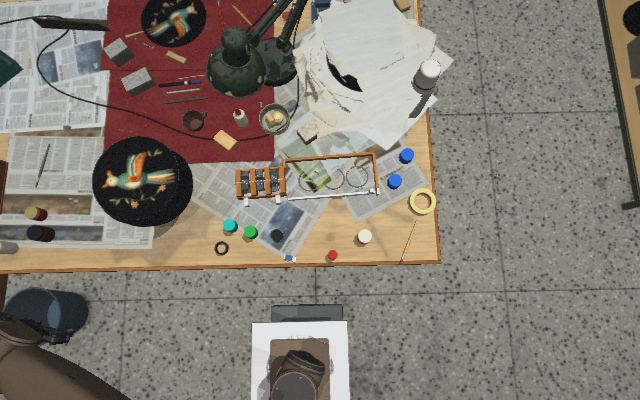

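View pics/scene0.png

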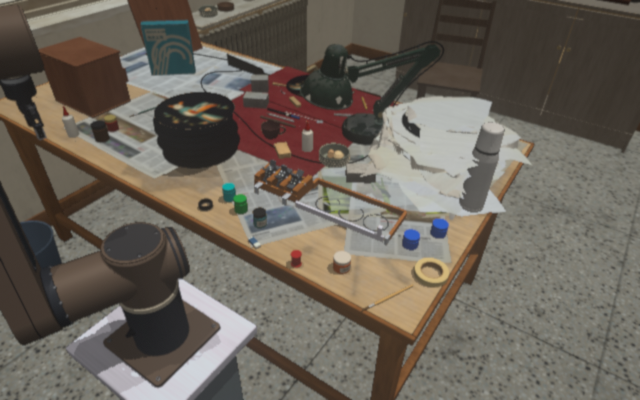

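Run:
```python
from h import *
c=cam('top'); save(c,'topc',(205,140,445,270),3.3)
for u,v in[(230,226),(250,231),(277,236),(364,236),(332,255),(407,155),(395,181),(221,247),(289,257),(422,201),(408,240),(378,154),(376,192),(285,158),(286,197),(240,170),(289,198)]: print(u,v,dep(c,u,v).round(3))
```

```text
230 226 [0.467 0.225 0.058]
250 231 [0.449 0.158 0.057]
277 236 [0.43  0.068 0.058]
364 236 [ 0.424 -0.223  0.046]
332 255 [ 0.364 -0.114  0.042]
407 155 [ 0.705 -0.387  0.046]
395 181 [ 0.612 -0.339  0.046]
221 247 [0.403 0.267 0.001]
289 257 [0.362 0.032 0.015]
422 201 [ 0.549 -0.44  -0.005]
408 240 [ 0.411 -0.378  0.009]
378 154 [ 0.725 -0.292  0.002]
376 192 [ 0.579 -0.274  0.024]
285 158 [0.712 0.043 0.023]
286 197 [0.573 0.041 0.008]
240 170 [0.664 0.197 0.048]
289 198 [0.565 0.029 0.027]
```

View pics/topc.png

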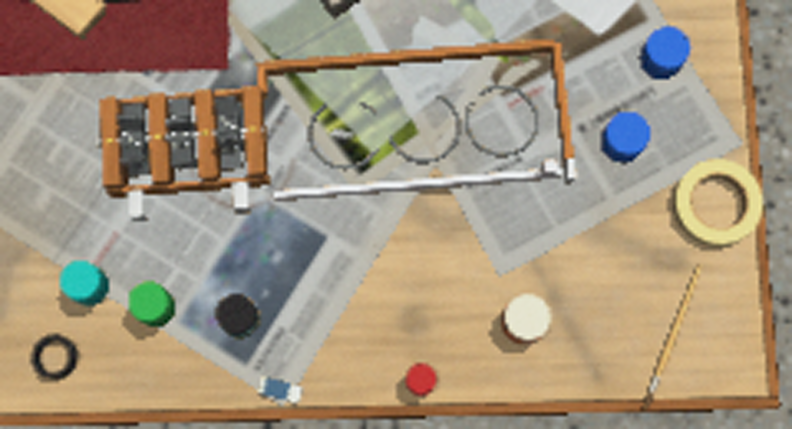

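```bash
cat >> h.py <<'E'
def tool(*pts):
    s=ctrl.get_state(); M=R.from_quat(s['tcp_rot']).as_matrix()
    for p in pts: print('move cm',(M.T@(np.array(p)-s['eef_pos'])*100).round(2))
    print('yaw of tool y from world y deg',np.degrees(np.arctan2(-M[0,1],M[1,1])).round(2),'t',s['time'],np.round(s['eef_pos'],4))
E
python3 - <<'E'
from h import *
c=cam('top')
P=[onz(c,*q,0) for q in((309.5,180.3),(333.5,178.8),(357.1,176.7))]
for p in P: print(p.round(3))
y=(P[0]-P[2])/np.linalg.norm(P[0]-P[2]); o=P[0]+.07*y; print(o,y,np.degrees(np.arctan2(-y[0],y[1])),np.linalg.norm(P[0]-P[2]))
for d in(.15,.1,.05): print((o+d*y).round(3))
for u,v in((142,180),(110,180),(185,180),(308,130),(236,60)): print(u,v,dep(c,u,v).round(3))
m=o+.1*y; tool((m[0]-.03,m[1],.25))
E
```

```text
[ 0.633 -0.043  0.   ]
[ 0.637 -0.128  0.   ]
[ 0.643 -0.213  0.   ]
[0.62968989 0.02738014 0.        ] [-0.05362115  0.99856135  0.        ] 3.073739779126952 0.1709923807880055
[0.622 0.177 0.   ]
[0.624 0.127 0.   ]
[0.627 0.077 0.   ]
142 180 [0.602 0.478 0.173]
110 180 [0.606 0.58  0.17 ]
185 180 [0.619 0.369 0.098]
308 130 [ 0.805 -0.042  0.047]
236 60 [0.926 0.161 0.31 ]
move cm [-54.4  -40.35  -4.68]
yaw of tool y from world y deg -14.43 t 0.3 [0.168  0.6535 0.2029]
```

```bash
python3 -m pendant '[{"dz":-6},{"dx":-5,"dy":-3.5,"dz":-6,"twist":-5},{"dx":-10,"dy":-7,"dz":-6,"twist":-10},{"dx":-15,"dy":-11,"dz":-6,"twist":-14},{"dx":-20,"dy":-15,"dz":-6,"twist":-17.5},{"dx":-25,"dy":-18.5,"dz":-6,"twist":-17.5},{"dx":-30,"dy":-22,"dz":-6,"twist":-17.5},{"dx":-35,"dy":-26,"dz":-6,"twist":-17.5},{"dx":-40,"dy":-29.5,"dz":-6,"twist":-17.5},{"dx":-45,"dy":-33.5,"dz":-6,"twist":-17.5}]' 0 60
python3 -m pendant '[{"dx":-5,"dy":-3,"dz":1},{"dx":-8.5,"dy":-6,"dz":1.5},{"dx":-8.5,"dy":-6,"dz":1.5},{"dx":-8.5,"dy":-6,"dz":1.5}]'
python3 - <<'E'
from h import *
tool((.594,.127,.25))
c=cam('wrist'); save(c,'w1')
for q in((.622,.177,.046),(.624,.127,.046),(.627,.077,.046),(.633,-.043,0)): print(np.round(proj(c,q),1))
E
```

```text
move cm [-54.37 -40.38  -4.68]
yaw of tool y from world y deg -14.43 t 0.3 [0.168  0.6535 0.2029]
[ 75.1 554.9]
[ 44.  561.3]
[ 13.8 567.9]
[-28.2 545. ]$[0]: bad value
$[0]: bad value
```

View pics/w1.png

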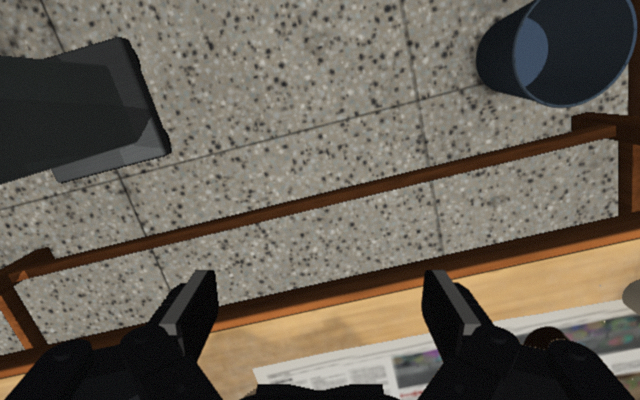

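```bash
python3 -m pendant '[{"dx":0,"dy":0,"dz":-6,"twist":0},{"dx":-5,"dy":-3.5,"dz":-6,"twist":-5},{"dx":-10,"dy":-7,"dz":-6,"twist":-10},{"dx":-15,"dy":-11,"dz":-6,"twist":-14},{"dx":-20,"dy":-15,"dz":-6,"twist":-17.5},{"dx":-25,"dy":-18.5,"dz":-6,"twist":-17.5},{"dx":-30,"dy":-22,"dz":-6,"twist":-17.5},{"dx":-35,"dy":-26,"dz":-6,"twist":-17.5},{"dx":-40,"dy":-29.5,"dz":-6,"twist":-17.5},{"dx":-45,"dy":-33.5,"dz":-6,"twist":-17.5}]' 0 60
python3 - <<'E'
from h import *
tool((.584,.110,.22))
E
```

```text
time: 1.6
eef_pos: [0.5206, 0.2168, 0.2638]
tcp_rot: [-0.027, 1.0, 0.0, 0.0]
contact_force: [-0.7, 0.4, 0.2]
opening: -0.001
finger_force: 0.0
move cm [ -5.76 -11.01   4.38]
yaw of tool y from world y deg 3.07 t 1.6 [0.5206 0.2168 0.2638]
```

```bash
python3 -m pendant '[{"dx":-3,"dy":-5,"dz":2,"twist":0},{"dx":-5.5,"dy":-11,"dz":4,"twist":0},{"dx":-5.5,"dy":-11,"dz":4,"twist":0},{"dx":-5.5,"dy":-11,"dz":4,"twist":0}]'
python3 - <<'E'
from h import *
tool((.584,.110,.22))
c=cam('wrist'); save(c,'w2')
for q in((.622,.177,.046),(.624,.127,.046),(.627,.077,.046),(.633,-.043,0)): print(np.round(proj(c,q),1))
E
```

```text
time: 2.1
eef_pos: [0.5802, 0.1116, 0.2234]
tcp_rot: [-0.026, 1.0, 0.0, -0.0]
contact_force: [0.4, -0.6, 0.2]
opening: -0.001
finger_force: 0.0
move cm [-0.37 -0.18  0.34]
yaw of tool y from world y deg 3.01 t 2.1 [0.5802 0.1116 0.2234]
[379.3 212.8]
[331.1 212.2]
[282.7 212.4]
[182.8 198.7]
```

View pics/w2.png

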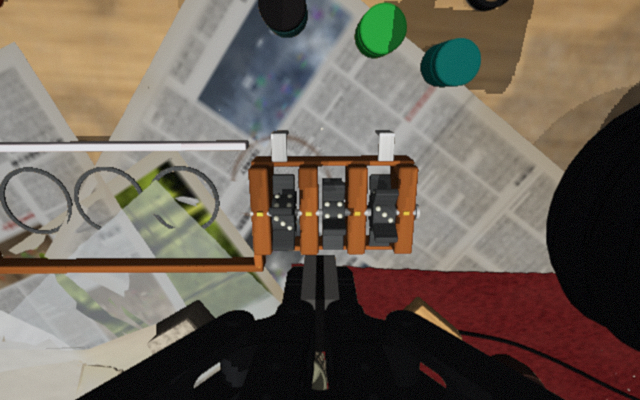

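Run:
```python
from h import *
c=cam('wrist'); save(c,'w2c',(240,145,425,265),4.2)
im=c['img'].astype(int)
for u in(260,308,357,405):
    w=im[206:221,u-6:u+7]; m=(w[...,0]>150)&(w[...,2]<110)&(w[...,1]>120); yy,xx=np.nonzero(m)
    if len(xx): U,V=xx.mean()+u-6,yy.mean()+206; print(U,V,dep(c,U,V).round(4),onz(c,U,V,.05).round(4))
g=cv2.cvtColor(c['img'],cv2.COLOR_RGB2GRAY)
for u,v in((31,200),(107,198),(187,200)):
    print(onz(c,u,v,0).round(4))
```

```text
258.7692307692308 213.57692307692307 [0.6281 0.0538 0.0511] [0.6285 0.0537 0.05  ]
307.76666666666665 213.16666666666666 [0.6255 0.1039 0.0495] [0.6253 0.1039 0.05  ]
356.2068965517241 213.0 [0.6217 0.1532 0.0519] [0.6224 0.1535 0.05  ]
405.0 212.6153846153846 [0.6189 0.2032 0.0509] [0.6192 0.2035 0.05  ]
[ 0.6449 -0.2183  0.    ]
[ 0.6376 -0.1299  0.    ]
[ 0.635  -0.0376  0.    ]
```

View pics/w2c.png

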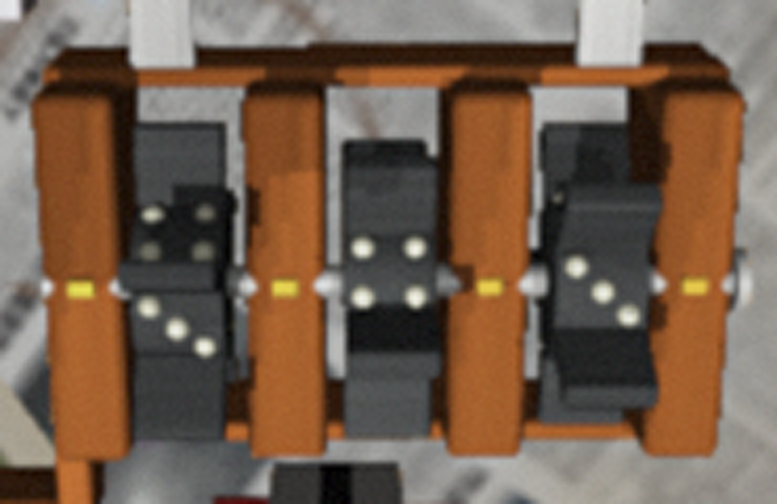

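```bash
cat >> h.py <<'E'
O=np.array([.630,.029,0]); PSI=np.radians(3.45)
ML=R.from_euler('z',PSI).as_matrix()
def L(x,y,z): return O+ML@np.array([x,y,z])/1000
def toL(p): return (ML.T@(np.array(p)-O)*1000).round(1)
E
python3 - <<'E'
from h import *
tool(L(-45,150,100),L(-45,150,71),L(2,150,71),L(2,150,100)); print(toL(ctrl.get_state()['eef_pos']))
E
```

```text
move cm [ 0.07  6.32 12.44]
move cm [ 0.08  6.32 15.34]
move cm [-4.62  6.34 15.34]
move cm [-4.63  6.34 12.44]
yaw of tool y from world y deg 3.15 t 2.2 [0.5801 0.1129 0.2243]
[-44.7  86.8 224.3]
```

```bash
python3 -m pendant '[{"dx":0.1,"dy":6.2,"dz":4,"twist":0},{"dx":0.1,"dy":6.3,"dz":9.4,"twist":0},{"dx":0.1,"dy":6.3,"dz":12.4,"twist":0},{"dx":0.1,"dy":6.3,"dz":12.4,"twist":0}]'
python3 - <<'E'
from h import *
tool(L(-45,150,100),L(-45,150,71),L(2,150,71))
E
```

```text
time: 2.7
eef_pos: [0.5732, 0.1761, 0.097]
tcp_rot: [-0.028, 1.0, -0.0, -0.003]
contact_force: [-0.9, 0.6, -0.1]
opening: -0.002
finger_force: 0.0
move cm [-0.29 -0.02 -0.3 ]
move cm [-0.3  -0.02  2.6 ]
move cm [-5.   -0.    2.58]
yaw of tool y from world y deg 3.24 t 2.7 [0.5732 0.1761 0.097 ]
```

```bash
python3 -m pendant '[{"dx":0,"dy":0,"dz":1.5,"twist":0},{"dx":0,"dy":0,"dz":2.6,"twist":0},{"dx":0,"dy":0,"dz":2.6,"twist":0},{"dx":0,"dy":0,"dz":2.6,"twist":0}]'
python3 - <<'E'
from h import *
tool(L(-45,150,71),L(2,150,71))
E
```

```text
time: 3.2
eef_pos: [0.5764, 0.1744, 0.074]
tcp_rot: [-0.027, 1.0, 0.0, 0.001]
contact_force: [0.0, 0.4, 0.7]
opening: -0.003
finger_force: 0.0
move cm [0.02 0.16 0.3 ]
move cm [-4.68  0.2   0.31]
yaw of tool y from world y deg 3.05 t 3.2 [0.5764 0.1744 0.074 ]
```

```bash
python3 -m pendant '[{"dx":-1,"dy":0.2,"dz":0.3,"twist":0},{"dx":-2,"dy":0.2,"dz":0.3,"twist":0},{"dx":-3,"dy":0.2,"dz":0.3,"twist":0},{"dx":-4,"dy":0.2,"dz":0.3,"twist":0},{"dx":-4.7,"dy":0.2,"dz":0.3,"twist":0},{"dx":-4.7,"dy":0.2,"dz":0.3,"twist":0},{"dx":-4.7,"dy":0.2,"dz":0.3,"twist":0}]'
python3 - <<'E'
from h import *
print(toL(ctrl.get_state()['eef_pos']))
tool(L(0,150,72),L(-45,50,100),L(-45,50,71),L(2,50,71))
E
```

```text
time: 4.08
eef_pos: [0.6224, 0.179, 0.0702]
tcp_rot: [-0.027, 1.0, -0.0, -0.0]
contact_force: [-0.1, -0.8, -0.3]
opening: 0.002
finger_force: 0.0
[  1.5 150.2  70.2]
move cm [ 0.15 -0.02 -0.18]
move cm [  4.58 -10.05  -2.97]
move cm [  4.58 -10.05  -0.07]
move cm [ -0.12 -10.02  -0.08]
yaw of tool y from world y deg 3.07 t 4.075 [0.6224 0.179  0.0702]
```

```bash
python3 -m pendant '[{"dx":0,"dy":0,"dz":-3.5,"twist":0},{"dx":2.5,"dy":-4,"dz":-3.5,"twist":0},{"dx":4.6,"dy":-10,"dz":-3.5,"twist":0},{"dx":4.6,"dy":-10,"dz":-2,"twist":0},{"dx":4.6,"dy":-10,"dz":0,"twist":0},{"dx":3.5,"dy":-10,"dz":0,"twist":0},{"dx":2.3,"dy":-10,"dz":0,"twist":0},{"dx":1.1,"dy":-10,"dz":0,"twist":0},{"dx":-0.1,"dy":-10,"dz":0,"twist":0},{"dx":-0.1,"dy":-10,"dz":0,"twist":0}]'
python3 -m pendant '[{"dx":0,"dy":0,"dz":0,"twist":0},{"dx":0,"dy":0,"dz":-3.5,"twist":0},{"dx":2.5,"dy":0,"dz":-3.5,"twist":0},{"dx":4.7,"dy":0,"dz":-3,"twist":0},{"dx":4.7,"dy":0,"dz":0,"twist":0},{"dx":3.6,"dy":0,"dz":0,"twist":0},{"dx":2.4,"dy":0,"dz":0,"twist":0},{"dx":1.2,"dy":0,"dz":0,"twist":0},{"dx":0,"dy":0,"dz":0,"twist":0},{"dx":0,"dy":0,"dz":0,"twist":0}]'
python3 - <<'E'
from h import *
print(toL(ctrl.get_state()['eef_pos']))
tool(L(45,100,100),L(45,100,71),L(-2,100,71))
E
```

```text
time: 5.32
eef_pos: [0.6304, 0.0793, 0.0708]
tcp_rot: [-0.027, 1.0, -0.0, 0.001]
contact_force: [-0.2, -0.6, 0.1]
opening: -0.001
finger_force: 0.0
time: 6.58
eef_pos: [0.6305, 0.0791, 0.0709]
tcp_rot: [-0.027, 1.0, -0.0, 0.001]
contact_force: [0.3, 0.1, 0.3]
opening: 0.002
finger_force: 0.0
[ 3.5 50.  70.9]
move cm [-4.12  5.03 -2.91]
move cm [-4.12  5.03 -0.01]
move cm [ 0.58  5.   -0.01]
yaw of tool y from world y deg 3.07 t 6.575 [0.6305 0.0791 0.0709]
```

Now the middle wheel, two steps back.

```bash
python3 -m pendant '[{"dx":0,"dy":0,"dz":-3.5,"twist":0},{"dx":-2,"dy":3,"dz":-3.5,"twist":0},{"dx":-4.1,"dy":5,"dz":-3.5,"twist":0},{"dx":-4.1,"dy":5,"dz":-2,"twist":0},{"dx":-4.1,"dy":5,"dz":0,"twist":0},{"dx":-3,"dy":5,"dz":0,"twist":0},{"dx":-1.8,"dy":5,"dz":0,"twist":0},{"dx":-0.6,"dy":5,"dz":0,"twist":0},{"dx":0.6,"dy":5,"dz":0,"twist":0},{"dx":0.6,"dy":5,"dz":0,"twist":0}]'
python3 -m pendant '[{"dx":0,"dy":0,"dz":0,"twist":0},{"dx":0,"dy":0,"dz":-3.5,"twist":0},{"dx":-2.5,"dy":0,"dz":-3.5,"twist":0},{"dx":-4.7,"dy":0,"dz":-3,"twist":0},{"dx":-4.7,"dy":0,"dz":0,"twist":0},{"dx":-3.6,"dy":0,"dz":0,"twist":0},{"dx":-2.4,"dy":0,"dz":0,"twist":0},{"dx":-1.2,"dy":0,"dz":0,"twist":0},{"dx":0,"dy":0,"dz":0,"twist":0},{"dx":0,"dy":0,"dz":0,"twist":0}]'
python3 -m pendant '[{"dx":0,"dy":0,"dz":-4,"twist":0},{"dx":0,"dy":0,"dz":-9,"twist":0},{"dx":4.3,"dy":-3,"dz":-15,"twist":0},{"dx":4.3,"dy":-6,"dz":-15.3,"twist":0},{"dx":4.3,"dy":-6,"dz":-15.3,"twist":0},{"dx":4.3,"dy":-6,"dz":-15.3,"twist":0}]'
python3 - <<'E'
from h import *
print(toL(ctrl.get_state()['eef_pos']))
c=cam('wrist'); save(c,'w3')
im=c['img'][:,:,::-1]
a=cv2.resize(im[60:300,280:640] if 0 else im[100:290],None,fx=1.25,fy=1.25)
cv2.imwrite('pics/w3c.png',a)
for y in(150,100,50): print(np.round(proj(c,L(0,y,66)),1))
E
```

```text
time: 7.82
eef_pos: [0.6196, 0.1289, 0.0709]
tcp_rot: [-0.027, 1.0, 0.0, 0.0]
contact_force: [-0.2, -0.2, 1.1]
opening: 0.006
finger_force: 0.0
time: 9.07
eef_pos: [0.6196, 0.1289, 0.071]
tcp_rot: [-0.027, 1.0, 0.0, 0.0]
contact_force: [0.6, 0.6, -0.1]
opening: -0.002
finger_force: 0.0
time: 9.82
eef_pos: [0.5806, 0.0669, 0.2229]
tcp_rot: [-0.027, 1.0, 0.0, -0.0]
contact_force: [-0.2, 0.5, 0.1]
opening: 0.001
finger_force: 0.0
[-47.1  40.8 222.9]
[429.9 221. ]
[379.  221.3]
[328.2 221.6]
```

View pics/w3.png

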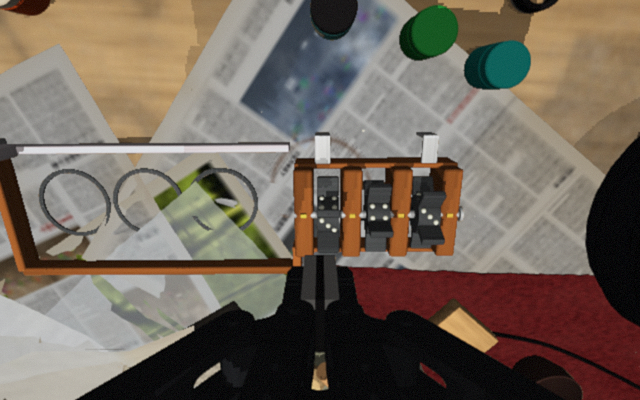

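Run:
```python
from h import *
c=cam('wrist'); save(c,'w3d',(285,140,475,265),4.2)
for u,v in ((328,240),(328,215),(328,205),(328,190),(378,185),(378,205),(378,215),(378,235),(378,245),(428,182),(428,200),(428,215),(428,240)): print(u,v,toL(dep(c,u,v)))
```

```text
328 240 [19.  50.2 66.3]
328 215 [-13.3  49.8  81.9]
328 205 [-15.5  50.3  59.3]
328 190 [-27.4  50.6  47.4]
378 185 [-36.4  98.2  62. ]
378 205 [-14.9  99.8  58.2]
378 215 [-6.2 99.4 63.2]
378 235 [ 5.5 96.4 85.5]
378 245 [ 30.7 102.6  53.4]
428 182 [-31.  155.5  31.7]
428 200 [-24.3 144.3  72.2]
428 215 [ -6.8 147.8  65.7]
428 240 [ 12.3 144.7  82.3]
```

View pics/w3d.png

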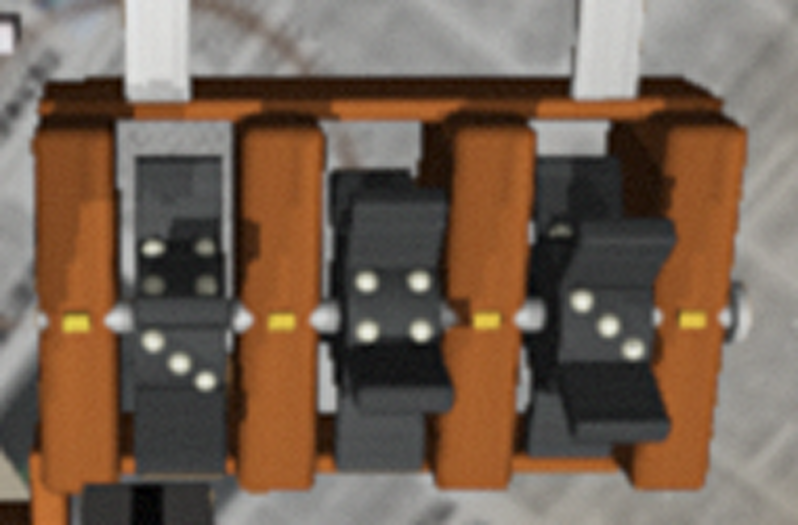

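Run:
```python
from h import *
c=cam('wrist'); s=ctrl.get_state(); M=R.from_quat(s['tcp_rot']).as_matrix()
for v in (254,257,260,265,275,290):
  print(v,[(u,(M.T@(dep(c,u,v)-s['eef_pos'])*1000).round(0).tolist()) for u in (304,312,321,330,338)])
```

```text
254 [(304, [-90.0, -15.0, 172.0]), (312, [-91.0, -7.0, 175.0]), (321, [-114.0, 3.0, 221.0]), (330, [-114.0, 14.0, 220.0]), (338, [-115.0, 24.0, 222.0])]
257 [(304, [11.0, -6.0, -33.0]), (312, [11.0, -2.0, -33.0]), (321, [11.0, 1.0, -33.0]), (330, [11.0, 5.0, -34.0]), (338, [-118.0, 23.0, 220.0])]
260 [(304, [11.0, -6.0, -36.0]), (312, [11.0, -2.0, -36.0]), (321, [11.0, 1.0, -36.0]), (330, [11.0, 5.0, -36.0]), (338, [-122.0, 24.0, 220.0])]
265 [(304, [11.0, -6.0, -41.0]), (312, [11.0, -2.0, -40.0]), (321, [10.0, 1.0, -40.0]), (330, [11.0, 5.0, -40.0]), (338, [-129.0, 24.0, 221.0])]
275 [(304, [11.0, -5.0, -48.0]), (312, [11.0, -2.0, -48.0]), (321, [11.0, 1.0, -49.0]), (330, [11.0, 5.0, -49.0]), (338, [7.0, 8.0, -42.0])]
290 [(304, [11.0, -5.0, -60.0]), (312, [11.0, -2.0, -59.0]), (321, [11.0, 1.0, -59.0]), (330, [11.0, 5.0, -59.0]), (338, [11.0, 7.0, -59.0])]
```

Run:
```python
from h import *
c=cam('wrist'); s=ctrl.get_state(); M=R.from_quat(s['tcp_rot']).as_matrix()
for q in ((0,0,0),(11,0,0),(11,0,-31),(-11,0,0),(11,0,-20)): print(q,np.round(proj(c,s['eef_pos']+M@np.array(q)/1000),1))
print(np.round(c['tool_from_camera'],4).tolist())
t=cam('top'); save(t,'t3',(220,140,320,220),6)
print(np.round(proj(t,s['eef_pos']),1),s['eef_pos'])
```

```text
(0, 0, 0) [317.9 246.5]
(11, 0, 0) [317.9 227. ]
(11, 0, -31) [317.6 254.1]
(-11, 0, 0) [317.9 265.3]
(11, 0, -20) [317.7 243.4]
[[0.0012, 0.9502, 0.3117, 0.08], [1.0, -0.001, -0.0008, 0.0007], [-0.0005, 0.3117, -0.9502, -0.17], [0.0, 0.0, 0.0, 1.0]]
[271.2 179.8] [0.58032257 0.06740099 0.22207447]
```

View pics/t3.png

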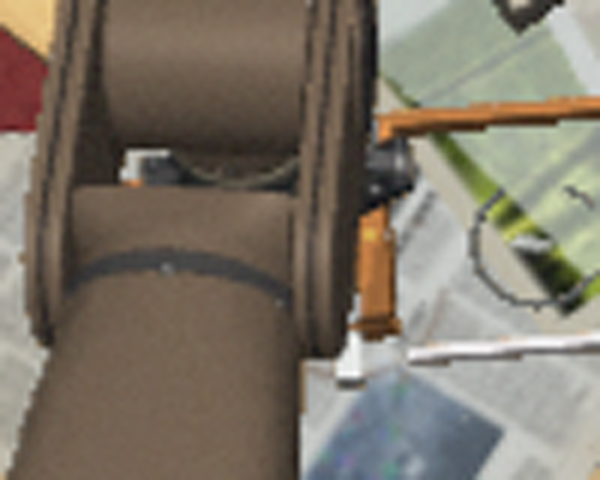

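```bash
python3 -m pendant '[{"dx":3.7,"dy":-3.7,"dz":0,"twist":0},{"dx":7.4,"dy":-7.3,"dz":2,"twist":0},{"dx":7.4,"dy":-7.3,"dz":8,"twist":0},{"dx":7.4,"dy":-7.3,"dz":14,"twist":0},{"dx":7.4,"dy":-7.3,"dz":18,"twist":0},{"dx":7.4,"dy":-7.3,"dz":20,"twist":0},{"dx":7.4,"dy":-7.3,"dz":21,"twist":0},{"dx":7.4,"dy":-7.3,"dz":21.5,"twist":0},{"dx":7.4,"dy":-7.3,"dz":21.5,"twist":0}]'
python3 -m pendant '[{"dx":0,"dy":0,"dz":0.4,"twist":0},{"dx":0,"dy":0,"dz":0.4,"twist":0},{"dx":0,"dy":0,"dz":0.4,"twist":0}]'
```

```text
time: 11.2
eef_pos: [0.5113, -0.0102, 0.0089]
tcp_rot: [-0.027, 1.0, -0.0, 0.0]
contact_force: [-0.3, -0.3, -0.0]
opening: -0.0
finger_force: 0.0
time: 11.58
eef_pos: [0.5109, -0.0103, 0.0047]
tcp_rot: [-0.027, 1.0, -0.0, 0.0]
contact_force: [1.0, 0.1, -0.0]
opening: 0.003
finger_force: 0.0
```

```bash
python3 -m pendant '[{"dx":0,"dy":0,"dz":0.5,"twist":0},{"dx":0,"dy":0,"dz":0.5,"twist":0},{"dx":0,"dy":0,"dz":0.5,"twist":0}]'
python3 - <<'E'
from h import *
c=cam('wrist'); s=ctrl.get_state(); M=R.from_quat(s['tcp_rot']).as_matrix(); save(c,'w4')
for v in range(226,262,4):
  print(v,[(u,(M.T@(dep(c,u,v)-s['eef_pos'])*1000).round(0).tolist()) for u in (312,321)])
E
```

```text
time: 11.95
eef_pos: [0.5106, -0.0102, -0.0007]
tcp_rot: [-0.027, 1.0, 0.0, -0.0]
contact_force: [0.1, 0.4, 0.4]
opening: 0.0
finger_force: 0.0
226 [(312, [12.0, -3.0, -2.0]), (321, [13.0, 2.0, -3.0])]
230 [(312, [10.0, -3.0, -2.0]), (321, [10.0, 2.0, -1.0])]
234 [(312, [8.0, -3.0, -2.0]), (321, [8.0, 2.0, -2.0])]
238 [(312, [6.0, -3.0, -2.0]), (321, [5.0, 2.0, -1.0])]
242 [(312, [3.0, -3.0, -1.0]), (321, [4.0, 2.0, -3.0])]
246 [(312, [1.0, -3.0, -2.0]), (321, [1.0, 2.0, -2.0])]
250 [(312, [-1.0, -3.0, -2.0]), (321, [-2.0, 2.0, -1.0])]
254 [(312, [-4.0, -3.0, -2.0]), (321, [-3.0, 2.0, -3.0])]
258 [(312, [11.0, -2.0, -34.0]), (321, [11.0, 1.0, -34.0])]
```

View pics/w4.png

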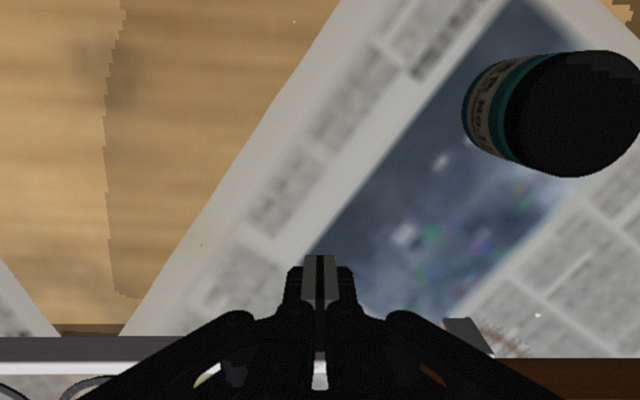

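```bash
python3 - <<'E'
from h import *
c=cam('wrist'); s=ctrl.get_state(); M=R.from_quat(s['tcp_rot']).as_matrix()
for u,v in ((295,270),(290,300),(345,300),(240,320),(270,350),(320,340),(308,380),(330,380),(400,330),(320,375),(200,380)):
  print(u,v,(M.T@(dep(c,u,v)-s['eef_pos'])*1000).round(0).tolist())
E
python3 -m pendant '[{"dx":0,"dy":0,"dz":-2,"twist":0},{"dx":0,"dy":0,"dz":-6,"twist":0},{"dx":0,"dy":0,"dz":-11,"twist":0},{"dx":-3,"dy":6,"dz":-11,"twist":0},{"dx":-3,"dy":12,"dz":-11,"twist":0},{"dx":-3,"dy":16.5,"dz":-11,"twist":0},{"dx":-3,"dy":16.5,"dz":-11,"twist":0},{"dx":-3,"dy":16.5,"dz":-11,"twist":0}]'
python3 - <<'E'
from h import *
print(toL(ctrl.get_state()['eef_pos'])); tool(L(-45,150,70),L(-45,150,39),L(2,150,39))
E
```

```text
295 270 [7.0, -9.0, -38.0]
290 300 [12.0, -9.0, -67.0]
345 300 [12.0, 9.0, -67.0]
240 320 [14.0, -23.0, -80.0]
270 350 [16.0, -12.0, -96.0]
320 340 [-6.0, 1.0, -65.0]
308 380 [-7.0, -3.0, -82.0]
330 380 [-7.0, 4.0, -82.0]
400 330 [11.0, 25.0, -82.0]
320 375 [-83.0, 1.0, -1.0]
200 380 [-86.0, -70.0, -2.0]
time: 13.05
eef_pos: [0.5317, 0.1559, 0.1093]
tcp_rot: [-0.027, 1.0, -0.0, -0.0]
contact_force: [0.3, -0.1, 0.0]
opening: -0.003
finger_force: 0.0
[-90.5 132.6 109.3]
move cm [-4.54  1.77  3.93]
move cm [-4.54  1.77  7.03]
move cm [-9.24  1.8   7.03]
yaw of tool y from world y deg 3.1 t 13.05 [0.5317 0.1559 0.1093]
```

```bash
python3 -m pendant '[{"dx":-4.5,"dy":1.8,"dz":0,"twist":0},{"dx":-4.5,"dy":1.8,"dz":3.5,"twist":0},{"dx":-4.5,"dy":1.8,"dz":7,"twist":0},{"dx":-4.5,"dy":1.8,"dz":7,"twist":0},{"dx":-5.5,"dy":1.8,"dz":7,"twist":0},{"dx":-6.5,"dy":1.8,"dz":7,"twist":0},{"dx":-7,"dy":1.8,"dz":7,"twist":0},{"dx":-7,"dy":1.8,"dz":7,"twist":0}]'
python3 -m pendant '[{"dx":-0.7,"dy":0,"dz":0,"twist":0},{"dx":-1.4,"dy":0,"dz":0,"twist":0},{"dx":-2.2,"dy":0,"dz":0,"twist":0},{"dx":-2.2,"dy":0,"dz":0,"twist":0},{"dx":-2.2,"dy":0,"dz":0,"twist":0}]'
python3 - <<'E'
from h import *
print(toL(ctrl.get_state()['eef_pos']))
tool(L(0,150,39),L(-45,50,72),L(-45,50,39),L(2,50,39))
E
```

```text
time: 14.05
eef_pos: [0.6026, 0.1777, 0.041]
tcp_rot: [-0.027, 1.0, 0.0, 0.002]
contact_force: [1.3, -0.4, -0.5]
opening: 0.001
finger_force: 0.0
time: 14.68
eef_pos: [0.6238, 0.1791, 0.0397]
tcp_rot: [-0.027, 1.0, 0.0, 0.001]
contact_force: [-0.9, 0.2, -0.4]
opening: 0.001
finger_force: 0.0
[  2.9 150.2  39.7]
move cm [ 0.29 -0.02  0.07]
move cm [  4.71 -10.05  -3.24]
move cm [  4.72 -10.05   0.06]
move cm [  0.02 -10.02   0.07]
yaw of tool y from world y deg 3.07 t 14.675 [0.6238 0.1791 0.0397]
```

```bash
python3 -m pendant '[{"dx":0,"dy":0,"dz":-4,"twist":0},{"dx":1.5,"dy":-2.5,"dz":-10,"twist":0},{"dx":3,"dy":-5,"dz":-13,"twist":0},{"dx":4.5,"dy":-5,"dz":-13,"twist":0},{"dx":4.5,"dy":-5,"dz":-13,"twist":0},{"dx":4.5,"dy":-5,"dz":-13,"twist":0}]'
python3 - <<'E'
from h import *
c=cam('wrist')
a=[proj(c,L(0,y,60)) for y in (190,20)]; print(a)
u0,u1=int(min(a[0][0],a[1][0]))-10,int(max(a[0][0],a[1][0]))+10; v=int(a[0][1])
save(c,'w5',(u0,max(0,v-75),u1,v+60),3)
E
```

```text
time: 15.42
eef_pos: [0.5797, 0.1272, 0.1675]
tcp_rot: [-0.027, 1.0, 0.0, -0.001]
contact_force: [0.1, 0.2, -0.0]
opening: -0.003
finger_force: 0.0
[(np.float64(423.5299169386027), np.float64(239.5141817223495)), (np.float64(223.2411965772434), np.float64(240.43928944898485))]
```

View pics/w5.png

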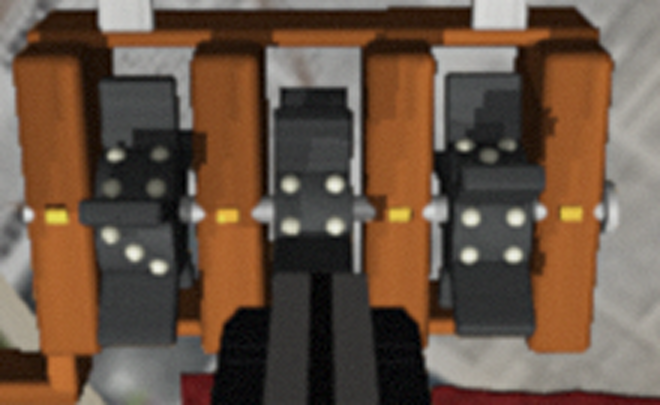

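Run:
```python
from h import *
print(toL(ctrl.get_state()['eef_pos']))
tool(L(11,150,75),L(11,150,40),L(-2,150,40),L(-1,150,40))
```

```text
[-44.2 101.  167.5]
move cm [-5.51  4.93  9.23]
move cm [-5.52  4.93 12.73]
move cm [-4.22  4.92 12.74]
move cm [-4.32  4.92 12.74]
yaw of tool y from world y deg 3.11 t 15.475 [0.5798 0.1272 0.1675]
```

```bash
python3 -m pendant '[{"dx":-3,"dy":3,"dz":5,"twist":0},{"dx":-5.5,"dy":4.9,"dz":9,"twist":0},{"dx":-5.5,"dy":4.9,"dz":9,"twist":0},{"dx":-5.5,"dy":4.9,"dz":11,"twist":0},{"dx":-5.5,"dy":4.9,"dz":12.7,"twist":0},{"dx":-5.5,"dy":4.9,"dz":12.7,"twist":0},{"dx":-5.2,"dy":4.9,"dz":12.7,"twist":0},{"dx":-4.9,"dy":4.9,"dz":12.7,"twist":0},{"dx":-4.6,"dy":4.9,"dz":12.7,"twist":0},{"dx":-4.3,"dy":4.9,"dz":12.7,"twist":0}]'
python3 -m pendant '[{"dx":0,"dy":0,"dz":0,"twist":0},{"dx":0.1,"dy":0,"dz":0,"twist":0},{"dx":0.1,"dy":0,"dz":0,"twist":0}]'
python3 - <<'E'
from h import *
print(toL(ctrl.get_state()['eef_pos']))
tool(L(-2,150,40),L(-45,50,75),L(-45,50,40),L(2,50,40))
E
```

```text
time: 16.73
eef_pos: [0.6216, 0.178, 0.043]
tcp_rot: [-0.027, 1.0, 0.0, 0.002]
contact_force: [2.4, 0.4, -0.7]
opening: -0.001
finger_force: 1.0
time: 17.1
eef_pos: [0.6201, 0.1778, 0.0426]
tcp_rot: [-0.027, 1.0, 0.0, 0.0]
contact_force: [1.9, -0.2, -0.3]
opening: -0.001
finger_force: 1.0
[ -0.9 149.2  42.6]
move cm [0.11 0.08 0.26]
move cm [ 4.34 -9.95 -3.24]
move cm [ 4.34 -9.95  0.26]
move cm [-0.36 -9.91  0.26]
yaw of tool y from world y deg 3.07 t 17.1 [0.6201 0.1778 0.0426]
```

```bash
python3 -m pendant '[{"dx":-0.2,"dy":0,"dz":0,"twist":0},{"dx":-0.2,"dy":0,"dz":-4.5,"twist":0},{"dx":2.3,"dy":-5,"dz":-4.5,"twist":0},{"dx":4.3,"dy":-9.9,"dz":-4.5,"twist":0},{"dx":4.3,"dy":-9.9,"dz":-3,"twist":0},{"dx":4.3,"dy":-9.9,"dz":0.2,"twist":0},{"dx":4.3,"dy":-9.9,"dz":0.2,"twist":0},{"dx":3.4,"dy":-9.9,"dz":0.2,"twist":0},{"dx":2.5,"dy":-9.9,"dz":0.2,"twist":0},{"dx":2.1,"dy":-9.9,"dz":0.2,"twist":0}]'
python3 -m pendant '[{"dx":-0.4,"dy":0,"dz":0,"twist":0},{"dx":-0.8,"dy":0,"dz":0,"twist":0},{"dx":-1.2,"dy":0,"dz":0,"twist":0},{"dx":-1.6,"dy":0,"dz":0,"twist":0},{"dx":-2.0,"dy":0,"dz":0,"twist":0},{"dx":-2.4,"dy":0,"dz":0,"twist":0},{"dx":-2.4,"dy":0,"dz":0,"twist":0},{"dx":-2.4,"dy":0,"dz":0,"twist":0}]'
python3 - <<'E'
from h import *
print(toL(ctrl.get_state()['eef_pos']))
tool(L(2,50,40),L(-2,50,40))
E
```

```text
time: 18.35
eef_pos: [0.6053, 0.0782, 0.0416]
tcp_rot: [-0.027, 1.0, -0.0, 0.0]
contact_force: [-1.9, 0.2, 1.2]
opening: 0.003
finger_force: 1.1
time: 19.35
eef_pos: [0.6289, 0.0791, 0.0408]
tcp_rot: [-0.027, 1.0, -0.0, 0.001]
contact_force: [-0.8, -0.3, -0.2]
opening: 0.001
finger_force: 0.3
[ 1.9 50.  40.8]
move cm [-0.01 -0.    0.08]
move cm [ 0.39 -0.01  0.08]
yaw of tool y from world y deg 3.07 t 19.35 [0.6289 0.0791 0.0408]
```

```bash
python3 -m pendant '[{"dx":0.3,"dy":0,"dz":0,"twist":0},{"dx":0.3,"dy":0,"dz":0,"twist":0},{"dx":0.1,"dy":0,"dz":-4.5,"twist":0},{"dx":2.5,"dy":0,"dz":-4.5,"twist":0},{"dx":4.7,"dy":0,"dz":-4.5,"twist":0},{"dx":4.7,"dy":0,"dz":-2,"twist":0},{"dx":4.7,"dy":0,"dz":0,"twist":0},{"dx":4.7,"dy":0,"dz":0,"twist":0},{"dx":4.2,"dy":0,"dz":0,"twist":0},{"dx":3.6,"dy":0,"dz":0,"twist":0}]'
python3 -m pendant '[{"dx":-0.4,"dy":0,"dz":0,"twist":0},{"dx":-0.8,"dy":0,"dz":0,"twist":0},{"dx":-1.2,"dy":0,"dz":0,"twist":0},{"dx":-1.6,"dy":0,"dz":0,"twist":0},{"dx":-2.0,"dy":0,"dz":0,"twist":0},{"dx":-2.4,"dy":0,"dz":0,"twist":0},{"dx":-2.8,"dy":0,"dz":0,"twist":0},{"dx":-3.2,"dy":0,"dz":0,"twist":0},{"dx":-3.6,"dy":0,"dz":0,"twist":0},{"dx":-3.6,"dy":0,"dz":0,"twist":0}]'
python3 -m pendant '[{"dx":0.2,"dy":0,"dz":0,"twist":0},{"dx":0.4,"dy":0,"dz":0,"twist":0},{"dx":0.4,"dy":0,"dz":0,"twist":0}]'
python3 - <<'E'
from h import *
print(toL(ctrl.get_state()['eef_pos']))
tool(L(47,100,75),L(47,100,40),L(-2,100,40))
E
```

```text
time: 20.6
eef_pos: [0.592, 0.0772, 0.0413]
tcp_rot: [-0.027, 1.0, -0.0, -0.001]
contact_force: [-4.9, -0.2, 3.2]
opening: 0.001
finger_force: 2.4
time: 21.85
eef_pos: [0.6287, 0.0791, 0.0404]
tcp_rot: [-0.027, 1.0, -0.0, 0.001]
contact_force: [-1.6, -0.7, 0.0]
opening: -0.001
finger_force: 0.6
time: 22.22
eef_pos: [0.6244, 0.0789, 0.0408]
tcp_rot: [-0.027, 1.0, -0.0, 0.001]
contact_force: [1.3, -0.1, 0.2]
opening: -0.001
finger_force: 0.0
[-2.6 50.2 40.8]
move cm [-4.93  5.02 -3.41]
move cm [-4.93  5.02  0.09]
move cm [-0.03  4.98  0.08]
yaw of tool y from world y deg 3.07 t 22.225 [0.6244 0.0789 0.0408]
```

Middle wheel, two slow steps back.

```bash
python3 -m pendant '[{"dx":-0.2,"dy":0,"dz":0,"twist":0},{"dx":-0.2,"dy":0,"dz":-4.5,"twist":0},{"dx":-2.5,"dy":2.5,"dz":-4.5,"twist":0},{"dx":-4.9,"dy":5,"dz":-4.5,"twist":0},{"dx":-4.9,"dy":5,"dz":-3,"twist":0},{"dx":-4.9,"dy":5,"dz":0,"twist":0},{"dx":-4.9,"dy":5,"dz":0,"twist":0},{"dx":-4.4,"dy":5,"dz":0,"twist":0},{"dx":-3.8,"dy":5,"dz":0,"twist":0},{"dx":-3.4,"dy":5,"dz":0,"twist":0}]'
python3 -m pendant '[{"dx":0.4,"dy":0,"dz":0,"twist":0},{"dx":0.8,"dy":0,"dz":0,"twist":0},{"dx":1.2,"dy":0,"dz":0,"twist":0},{"dx":1.6,"dy":0,"dz":0,"twist":0},{"dx":2.0,"dy":0,"dz":0,"twist":0},{"dx":2.4,"dy":0,"dz":0,"twist":0},{"dx":2.8,"dy":0,"dz":0,"twist":0},{"dx":3.2,"dy":0,"dz":0,"twist":0},{"dx":3.4,"dy":0,"dz":0,"twist":0},{"dx":3.4,"dy":0,"dz":0,"twist":0}]'
python3 -m pendant '[{"dx":-0.3,"dy":0,"dz":0,"twist":0},{"dx":-0.3,"dy":0,"dz":0,"twist":0},{"dx":-0.2,"dy":0,"dz":-4.5,"twist":0},{"dx":-2.5,"dy":0,"dz":-4.5,"twist":0},{"dx":-4.9,"dy":0,"dz":-4.5,"twist":0},{"dx":-4.9,"dy":0,"dz":-2,"twist":0},{"dx":-4.9,"dy":0,"dz":0,"twist":0},{"dx":-4.9,"dy":0,"dz":0,"twist":0},{"dx":-4.4,"dy":0,"dz":0,"twist":0},{"dx":-3.8,"dy":0,"dz":0,"twist":0}]'
python3 -m pendant '[{"dx":0.4,"dy":0,"dz":0,"twist":0},{"dx":0.8,"dy":0,"dz":0,"twist":0},{"dx":1.2,"dy":0,"dz":0,"twist":0},{"dx":1.6,"dy":0,"dz":0,"twist":0},{"dx":2.0,"dy":0,"dz":0,"twist":0},{"dx":2.4,"dy":0,"dz":0,"twist":0},{"dx":2.8,"dy":0,"dz":0,"twist":0},{"dx":3.2,"dy":0,"dz":0,"twist":0},{"dx":3.8,"dy":0,"dz":0,"twist":0},{"dx":3.8,"dy":0,"dz":0,"twist":0}]'
python3 -m pendant '[{"dx":-0.2,"dy":0,"dz":0,"twist":0},{"dx":-0.4,"dy":0,"dz":0,"twist":0},{"dx":-0.4,"dy":0,"dz":0,"twist":0}]'
python3 - <<'E'
from h import *
print(toL(ctrl.get_state()['eef_pos']))
E
python3 -m pendant '[{"dx":0.2,"dy":0,"dz":0,"twist":0},{"dx":0.2,"dy":0,"dz":-4,"twist":0},{"dx":2,"dy":-2,"dz":-9,"twist":0},{"dx":4.3,"dy":-2,"dz":-13,"twist":0},{"dx":4.3,"dy":-2,"dz":-13,"twist":0},{"dx":4.3,"dy":-2,"dz":-13,"twist":0}]'
python3 - <<'E'
from h import *
c=cam('wrist')
a=[proj(c,L(0,y,60)) for y in (190,20)]
u0,u1=int(min(a[0][0],a[1][0]))-10,int(max(a[0][0],a[1][0]))+10; v=int(a[0][1])
save(c,'w6',(u0,max(0,v-75),u1,v+60),3); print(u0,v-75)
E
```

```text
time: 23.48
eef_pos: [0.6555, 0.1306, 0.0417]
tcp_rot: [-0.027, 1.0, 0.0, 0.001]
contact_force: [0.1, 0.2, -0.1]
opening: -0.003
finger_force: 0.0
time: 24.72
eef_pos: [0.6205, 0.1288, 0.04]
tcp_rot: [-0.027, 1.0, -0.0, -0.001]
contact_force: [-0.0, 0.4, -0.4]
opening: 0.001
finger_force: 0.5
time: 25.98
eef_pos: [0.66, 0.131, 0.0417]
tcp_rot: [-0.027, 1.0, 0.0, 0.001]
contact_force: [3.9, 0.2, 2.5]
opening: 0.002
finger_force: 2.5
time: 27.22
eef_pos: [0.6202, 0.1288, 0.0402]
tcp_rot: [-0.027, 1.0, -0.0, -0.001]
contact_force: [1.5, -0.5, 0.1]
opening: 0.0
finger_force: 0.4
time: 27.6
eef_pos: [0.6252, 0.1291, 0.0402]
tcp_rot: [-0.027, 1.0, -0.0, -0.0]
contact_force: [0.4, -0.1, -0.0]
opening: -0.005
finger_force: 0.0
[  1.3 100.2  40.2]
time: 28.35
eef_pos: [0.5831, 0.1068, 0.1698]
tcp_rot: [-0.027, 1.0, 0.0, -0.0]
contact_force: [-0.1, -0.3, -0.8]
opening: -0.001
finger_force: 0.0
237 160
```

View pics/w6.png

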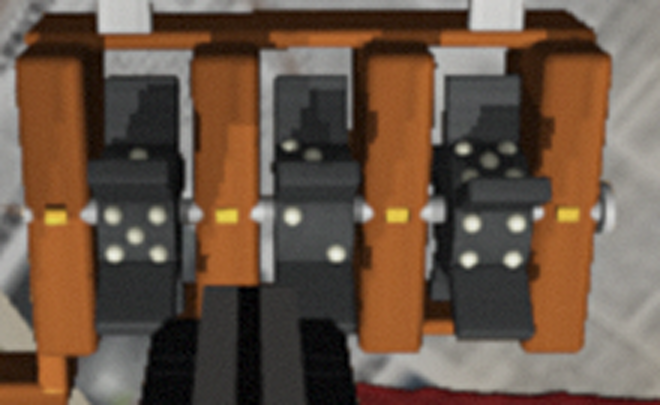

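```bash
cat >> h.py <<'E'
def wheels(c,save=False):
    K=np.array(c['camera_matrix']); v,u=np.mgrid[0:400,0:640]
    d=np.stack([(u-K[0,2])/K[0,0],-(v-K[1,2])/K[1,1],-np.ones_like(u,float)],-1)*c['depth'][...,None]
    P=((d@c['rotation'].T+c['xyz']-O)@ML)*1000
    for y0 in(150,100,50):
        m=(abs(P[...,1]-y0)<8)&(c['depth']>0); q=P[m]; x=q[:,0]; z=q[:,2]-46
        r=np.hypot(x,z); a=np.degrees(np.arctan2(x,z))
        k=(r>35)&(r<43)&(abs(a)<75); n=k&(a<0); f=k&(a>=0)
        h=(r<26)&(r>15)&(abs(a)<60)
        print(y0,'near tip',np.median(a[n]).round(1) if n.any() else None,np.histogram(a[k],bins=np.arange(-75,76,10))[0],'hub span',np.percentile(a[h],[2,98]).round(1) if h.any() else None, 'rmax',np.percentile(r[k],95).round(1) if k.any() else None)
E
python3 - <<'E'
from h import *
c=cam('wrist'); wheels(c)
E
```

```text
150 near tip -29.9 [  0   0   0   1 178   3   0   0   0   0   2 143   5   0   0] hub span [-57.8  36.5] rmax 40.5
100 near tip -36.1 [  0   0   0 107  74   0   0   0   0   0  39   0   0   0   0] hub span [-29.8  29.1] rmax 40.7
50 near tip -37.0 [  0   0   0 139  61   0   0   0   0   0 126  12   0   0   0] hub span [-30.9  28.1] rmax 40.2
```

Run:
```python
from h import *
c=cam('top'); p=onz(c,372.6,190.9,.05); print(toL(p),toL(onz(c,377.7,191.5,.03)))
tool(L(-100,-285,170))
```

```text
[ -69.5 -284.6   50. ] [ -68.7 -305.    30. ]
move cm [  5.51 -36.59  -0.16]
yaw of tool y from world y deg 3.08 t 28.5 [0.5827 0.1068 0.1683]
```

```bash
python3 -m pendant '[{"dx":2,"dy":-5,"dz":0,"twist":0},{"dx":4,"dy":-11,"dz":0,"twist":0},{"dx":5.5,"dy":-17,"dz":0,"twist":0},{"dx":5.5,"dy":-23,"dz":0,"twist":0},{"dx":5.5,"dy":-29,"dz":0,"twist":0},{"dx":5.5,"dy":-34,"dz":0,"twist":0},{"dx":5.5,"dy":-36.5,"dz":0,"twist":0},{"dx":5.5,"dy":-36.5,"dz":0,"twist":0},{"dx":5.5,"dy":-36.5,"dz":0,"twist":0}]'
python3 - <<'E'
from h import *
c=cam('wrist'); u,v=proj(c,L(-65,-285,40)); u=int(u);v=int(v); print(u,v)
x0,y0=max(0,u-90),max(0,v-70); save(c,'w7',(x0,y0,x0+180,y0+140),4); print(x0,y0)
for vv in range(v-15,v+22,4): print(vv,[(uu,toL(dep(c,uu,vv)).tolist()) for uu in (u-24,u-12,u-4,u+4,u+14)])
E
```

```text
time: 29.62
eef_pos: [0.5481, -0.2591, 0.1696]
tcp_rot: [-0.027, 1.0, 0.001, -0.001]
contact_force: [0.8, 0.2, -0.2]
opening: 0.001
finger_force: 0.0
315 219
225 149
204 [(291, [-75.6, -307.9, 28.0]), (303, [-66.7, -298.2, 1.5]), (311, [-69.6, -289.9, 10.2]), (319, [-69.6, -282.1, 10.3]), (329, [-69.8, -272.4, 11.1])]
208 [(291, [-72.5, -307.9, 30.4]), (303, [-62.7, -298.2, 2.0]), (311, [-69.5, -289.7, 21.9]), (319, [-72.7, -282.1, 31.4]), (329, [-69.5, -272.7, 22.2])]
212 [(291, [-68.0, -308.1, 28.7]), (303, [-58.3, -298.3, 1.6]), (311, [-65.7, -289.7, 22.4]), (319, [-72.5, -282.2, 41.6]), (329, [-66.0, -272.8, 23.5])]
216 [(291, [-64.1, -308.2, 28.7]), (303, [-53.9, -298.4, 1.3]), (311, [-54.3, -290.3, 2.6]), (319, [-72.8, -282.2, 52.8]), (329, [-54.0, -272.1, 1.9])]
220 [(291, [-60.3, -308.3, 29.2]), (303, [-49.9, -298.4, 2.3]), (311, [-49.4, -290.4, 1.1]), (319, [-70.0, -282.2, 55.1]), (329, [-69.3, -273.6, 53.2])]
224 [(291, [-56.9, -308.3, 30.7]), (303, [-45.3, -298.6, 1.5]), (311, [-45.5, -290.4, 2.1]), (319, [-66.4, -282.2, 55.1]), (329, [-65.2, -273.5, 52.3])]
228 [(291, [-50.3, -308.9, 24.4]), (303, [-41.3, -298.6, 2.5]), (311, [-41.2, -290.4, 2.4]), (319, [-62.5, -282.2, 54.6]), (329, [-61.8, -273.5, 53.0])]
232 [(291, [-45.7, -309.2, 23.4]), (303, [-36.6, -298.7, 1.7]), (311, [-36.5, -290.5, 1.6]), (319, [-35.9, -282.3, 0.4]), (329, [-36.5, -272.0, 1.9])]
236 [(291, [-42.2, -309.1, 24.9]), (303, [-31.8, -298.8, 1.1]), (311, [-31.9, -290.6, 1.4]), (319, [-32.2, -282.3, 2.1]), (329, [-32.2, -272.0, 2.2])]
240 [(291, [-38.0, -309.3, 24.9]), (303, [-27.4, -298.9, 1.3]), (311, [-27.4, -290.6, 1.3]), (319, [-27.8, -282.3, 2.3]), (329, [-27.9, -272.0, 2.7])]
```

View pics/w7.png

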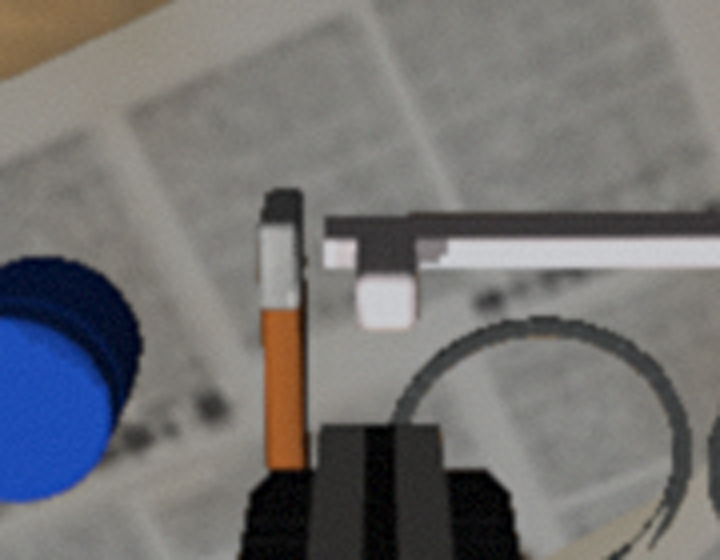

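Run:
```python
from h import *
tool(L(-65,-299,60),L(-65,-299,5),L(-65,-290,5),L(-65,-30,5))
```

```text
move cm [-3.41 -1.65 10.99]
move cm [-3.42 -1.66 16.49]
move cm [-3.41 -0.76 16.49]
move cm [-3.29 25.24 16.52]
yaw of tool y from world y deg 3.17 t 29.675 [ 0.5482 -0.2589  0.1699]
```

```bash
python3 -m pendant '[{"dx":-2,"dy":-1.6,"dz":5,"twist":0},{"dx":-3.4,"dy":-1.6,"dz":10,"twist":0},{"dx":-3.4,"dy":-1.6,"dz":10,"twist":0},{"dx":-3.4,"dy":-1.6,"dz":14,"twist":0},{"dx":-3.4,"dy":-1.6,"dz":16.5,"twist":0},{"dx":-3.4,"dy":-1.6,"dz":16.5,"twist":0},{"dx":-3.4,"dy":-1.6,"dz":16.5,"twist":0}]'
python3 - <<'E'
from h import *
tool(L(-65,-299,5),L(-65,-36,5))
E
python3 -m pendant '[{"dx":0,"dy":0.6,"dz":0,"twist":0},{"dx":0,"dy":1.2,"dz":0,"twist":0},{"dx":0,"dy":2,"dz":0,"twist":0},{"dx":0,"dy":3,"dz":0,"twist":0}]'
```

```text
time: 30.55
eef_pos: [0.5845, -0.2752, 0.0084]
tcp_rot: [-0.027, 1.0, -0.001, 0.002]
contact_force: [0.9, 0.0, -0.6]
opening: 0.001
finger_force: 0.0
move cm [0.13 0.19 0.34]
move cm [ 0.28 26.49  0.28]
yaw of tool y from world y deg 3.11 t 30.55 [ 0.5845 -0.2752  0.0084]
time: 31.05
eef_pos: [0.5816, -0.2444, 0.0058]
tcp_rot: [-0.027, 1.0, -0.0, 0.0]
contact_force: [-0.1, -1.2, 0.3]
opening: 0.004
finger_force: 0.8
```

```bash
python3 -m pendant '[{"dx":0,"dy":2,"dz":0,"twist":0},{"dx":0,"dy":4.5,"dz":0,"twist":0},{"dx":0,"dy":7.5,"dz":0,"twist":0},{"dx":0.1,"dy":10.5,"dz":0,"twist":0},{"dx":0.1,"dy":13.5,"dz":0,"twist":0},{"dx":0.1,"dy":16.5,"dz":0,"twist":0},{"dx":0.2,"dy":19.5,"dz":0,"twist":0},{"dx":0.2,"dy":21.5,"dz":0,"twist":0},{"dx":0.2,"dy":22.5,"dz":0,"twist":0},{"dx":0.2,"dy":23.2,"dz":0,"twist":0}]'
python3 -m pendant '[{"dx":0,"dy":0.2,"dz":0,"twist":0},{"dx":0,"dy":0.3,"dz":0,"twist":0},{"dx":0,"dy":0.3,"dz":0,"twist":0}]'
python3 - <<'E'
from h import *
s=ctrl.get_state();print(toL(s['eef_pos']))
c=cam('top'); save(c,'t8',(205,140,445,270),3.3)
E
```

```text
time: 32.3
eef_pos: [0.5661, -0.0168, 0.0051]
tcp_rot: [-0.03, 1.0, -0.005, -0.001]
contact_force: [-4.0, -26.4, -1.0]
opening: 0.0
finger_force: 13.0
time: 32.67
eef_pos: [0.566, -0.0169, 0.0051]
tcp_rot: [-0.028, 1.0, -0.005, -0.001]
contact_force: [-2.9, -20.9, -0.7]
opening: -0.001
finger_force: 10.3
[-66.6 -42.    5.1]
```

View pics/t8.png

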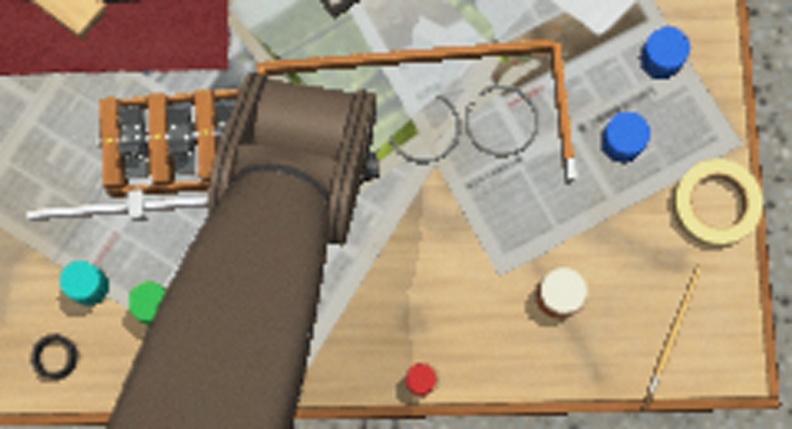

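```bash
python3 -m pendant '[{"dx":0.5,"dy":-1.2,"dz":0,"twist":0},{"dx":0.5,"dy":-1.5,"dz":-6,"twist":0},{"dx":0.5,"dy":-4,"dz":-12,"twist":0},{"dx":0.5,"dy":-10,"dz":-14,"twist":0},{"dx":0.5,"dy":-15,"dz":-14,"twist":0},{"dx":0.5,"dy":-15,"dz":-14,"twist":0}]' 100
python3 - <<'E'
from h import *
c=cam('top'); h=cv2.cvtColor(c['img'],cv2.COLOR_RGB2HSV)
K=np.array(c['camera_matrix'])
def pts(zmin,zmax,x0,x1,y0,y1):
    v,u=np.mgrid[0:400,0:640]
    d=np.stack([(u-K[0,2])/K[0,0],-(v-K[1,2])/K[1,1],-np.ones_like(u,float)],-1)*c['depth'][...,None]
    P=d@c['rotation'].T+c['xyz']
    m=(P[...,2]>zmin)&(P[...,2]<zmax)&(P[...,0]>x0)&(P[...,0]<x1)&(P[...,1]>y0)&(P[...,1]<y1)
    return P,m
for n,b in(('cream',(.36,.55,-.33,-.17)),('black',(.38,.5,.02,.11)),('green',(.38,.55,.11,.19))):
    P,m=pts(.035,.075,*b)
    if m.sum()<5: print(n,m.sum()); continue
    v,u=np.nonzero(m); q=P[m]; zt=np.median(q[:,2]); cu,cv=(u.min()+u.max())/2,(v.min()+v.max())/2
    print(n,m.sum(),'top z',zt.round(4),'mean',q.mean(0).round(4),'mid',((q.min(0)+q.max(0))/2).round(4),'ext',(q.max(0)-q.min(0)).round(3), 'col',c['img'][m].mean(0).round(0))
s=ctrl.get_state(); print(s['eef_pos'],s['opening'])
tool((.44,-.25,.17))
E
```

```text
time: 33.48
eef_pos: [0.5699, -0.1636, 0.1458]
tcp_rot: [-0.024, 1.0, -0.0, 0.0]
contact_force: [-0.5, 1.0, 0.0]
opening: 1.001
finger_force: 0.0
cream 159 top z 0.0449 mean [ 0.4517 -0.2622  0.0451] mid [ 0.4523 -0.2625  0.0444] ext [0.045 0.047 0.016] col [227. 223. 203.]
black 130 top z 0.0537 mean [0.4345 0.0717 0.0527] mid [0.4345 0.0724 0.0488] ext [0.039 0.04  0.026] col [55. 54. 53.]
green 138 top z 0.0532 mean [0.451  0.16   0.0523] mid [0.4874 0.1603 0.0497] ext [0.116 0.04  0.029] col [ 68. 176.  88.]
[ 0.56942164 -0.16158457  0.1450483 ] 0.9972964672857875
move cm [13.37 -8.18 -2.5 ]
yaw of tool y from world y deg 2.86 t 33.525 [ 0.5694 -0.1616  0.145 ]
```

```bash
python3 -m pendant '[{"dx":4,"dy":-3,"dz":-1,"twist":0},{"dx":8,"dy":-6,"dz":-2,"twist":0},{"dx":12,"dy":-8,"dz":-2.5,"twist":0},{"dx":13.4,"dy":-8.2,"dz":-2.5,"twist":0},{"dx":13.4,"dy":-8.2,"dz":-2.5,"twist":0},{"dx":13.4,"dy":-8.2,"dz":-2.5,"twist":0}]'
cat >> h.py <<'E'
def cloud(c):
    K=np.array(c['camera_matrix']); v,u=np.mgrid[0:400,0:640]
    d=np.stack([(u-K[0,2])/K[0,0],-(v-K[1,2])/K[1,1],-np.ones_like(u,float)],-1)*c['depth'][...,None]
    return d@c['rotation'].T+c['xyz']
def jar(c,x,y,h,w=.045):
    P=cloud(c); m=(abs(P[...,2]-h)<.006)&(np.hypot(P[...,0]-x,P[...,1]-y)<w)&(c['depth']>0)
    m=cv2.morphologyEx(m.astype(np.uint8),cv2.MORPH_OPEN,np.ones((3,3)))>0
    q=P[m]
    if len(q)<10: print('none',len(q)); return
    ct=cv2.minEnclosingCircle((q[:,:2]*1000).astype(np.float32)); print('jar',len(q),'z',np.median(q[:,2]).round(4),'mean',q[:,:2].mean(0).round(4),'circle mm',np.round(ct[0],1),round(ct[1],1),'L',toL([ct[0][0]/1000,ct[0][1]/1000,0])[:2])
E
python3 - <<'E'
from h import *
s=ctrl.get_state(); c=cam('wrist'); jar(c,.452,-.262,.044)
M=R.from_quat(s['tcp_rot']).as_matrix(); Q=(cloud(c)-s['eef_pos'])@M*1000
k=(c['depth']>0)&(abs(Q[...,0])<13)&(Q[...,2]<-20)&(Q[...,2]>-90)&(abs(Q[...,1])<65)
q=Q[k]
for a,b in((-65,0),(0,65)):
    t=q[(q[:,1]>a)&(q[:,1]<b)]; t=t[t[:,2]>t[:,2].max()-8]; print(t.max(0).round(0),t.min(0).round(0))
tool((.452,-.2625,.1))
E
```

```text
time: 34.28
eef_pos: [0.4412, -0.2483, 0.1701]
tcp_rot: [-0.028, 1.0, 0.0, 0.0]
contact_force: [0.5, -0.0, -0.2]
opening: 1.002
finger_force: 0.0
jar 2213 z 0.0434 mean [ 0.4514 -0.2629] circle mm [ 452.4 -262.9] 23.6 L [-194.9 -280.7]
[ 11. -41. -40.] [-11. -53. -48.]
[ 12.  55. -40.] [-11.  43. -48.]
move cm [-1.   -1.47  7.01]
yaw of tool y from world y deg 3.16 t 34.325 [ 0.4412 -0.2484  0.1701]
```

```bash
python3 -m pendant '[{"dx":-1.1,"dy":-1.5,"dz":4,"twist":0},{"dx":-1.1,"dy":-1.5,"dz":8,"twist":0},{"dx":-1.1,"dy":-1.5,"dz":12,"twist":0},{"dx":-1.1,"dy":-1.5,"dz":15,"twist":0},{"dx":-1.1,"dy":-1.5,"dz":17.5,"twist":0},{"dx":-1.1,"dy":-1.5,"dz":18.5,"twist":0},{"dx":-1.1,"dy":-1.5,"dz":19,"twist":0},{"dx":-1.1,"dy":-1.5,"dz":19,"twist":0},{"dx":-1.1,"dy":-1.5,"dz":19,"twist":0}]'
python3 -m pendant '[{"dx":0,"dy":0,"dz":0,"twist":0},{"dx":0,"dy":0,"dz":0,"twist":0},{"dx":0,"dy":0,"dz":0,"twist":0},{"dx":0,"dy":0,"dz":0,"twist":0},{"dx":0,"dy":0,"dz":0,"twist":0},{"dx":0,"dy":0,"dz":0,"twist":0}]' 40 30
python3 - <<'E'
from h import *
tool(L(-120,-240,-20),L(0,-240,-20))
E
```

```text
time: 35.45
eef_pos: [0.453, -0.2644, -0.0185]
tcp_rot: [-0.027, 1.0, -0.001, 0.001]
contact_force: [-0.0, 0.1, 0.0]
opening: 1.001
finger_force: 0.0
time: 36.2
eef_pos: [0.4526, -0.2642, -0.019]
tcp_rot: [-0.027, 1.0, -0.0, 0.0]
contact_force: [-1.1, 0.2, 5.4]
opening: 0.555
finger_force: 31.4
move cm [-7.45  4.25  0.1 ]
move cm [-19.45   4.32   0.11]
yaw of tool y from world y deg 3.07 t 36.2 [ 0.4526 -0.2642 -0.019 ]
```

```bash
python3 - <<'E'
from h import *
s=ctrl.get_state();c=cam('wrist')
M0=R.from_quat(s['tcp_rot']).as_matrix()
T=np.eye(4);T[:3,:3]=M0;T[:3,3]=[.5482,-.2589,.1699]; W=T@np.array(c['tool_from_camera']); c['xyz']=W[:3,3];c['rotation']=W[:3,:3]
im=cv2.imread('pics/w7.png'); print(toL(onz(c,225+540/4,149+ (328/4)+37,0)), toL(onz(c,225+400/4,149+435/4,0)),toL(onz(c,225+682/4,149+435/4,0)),toL(onz(c,225+541/4,149+324/4,0)))
E
python3 -m pendant '[{"dx":-2,"dy":1.5,"dz":0,"twist":0},{"dx":-5,"dy":3,"dz":0,"twist":0},{"dx":-8,"dy":4.2,"dz":0,"twist":0},{"dx":-11,"dy":4.3,"dz":0,"twist":0},{"dx":-14,"dy":4.3,"dz":0,"twist":0},{"dx":-17,"dy":4.3,"dz":0,"twist":0},{"dx":-19,"dy":4.3,"dz":0,"twist":0},{"dx":-19.5,"dy":4.3,"dz":0,"twist":0},{"dx":-19.5,"dy":4.3,"dz":0,"twist":0},{"dx":-19.5,"dy":4.3,"dz":0,"twist":0}]'
```

```text
[   6.7 -238.9    0. ] [  -5.6 -276.3    0. ] [  -5.2 -201.7    0. ] [ -37.2 -240.     0. ]
time: 37.5
eef_pos: [0.6454, -0.2106, -0.0189]
tcp_rot: [-0.027, 1.0, -0.0, 0.001]
contact_force: [0.9, 0.4, 4.9]
opening: 0.547
finger_force: 31.6
```

```bash
python3 -m pendant '[{"dx":0,"dy":0,"dz":0,"twist":0},{"dx":0,"dy":0,"dz":0,"twist":0},{"dx":0,"dy":0,"dz":0,"twist":0},{"dx":0,"dy":0,"dz":-3,"twist":0},{"dx":0,"dy":0,"dz":-7,"twist":0},{"dx":0,"dy":0,"dz":-12,"twist":0},{"dx":2,"dy":0,"dz":-16,"twist":0},{"dx":4,"dy":0,"dz":-18,"twist":0},{"dx":4,"dy":0,"dz":-18,"twist":0},{"dx":4,"dy":0,"dz":-18,"twist":0}]' 75
python3 - <<'E'
from h import *
c=cam('wrist'); p=L(0,-240,0); jar(c,p[0],p[1],.044)
tool((.432,.06,.165))
E
```

```text
time: 38.75
eef_pos: [0.6044, -0.2122, 0.1591]
tcp_rot: [-0.027, 1.0, 0.001, -0.001]
contact_force: [0.3, 0.0, -0.5]
opening: 0.752
finger_force: 0.0
jar 2194 z 0.0433 mean [ 0.644  -0.2097] circle mm [ 645.4 -209.8] 23.8 L [   1.  -239.3]
move cm [15.74 28.09 -0.57]
yaw of tool y from world y deg 3.08 t 38.8 [ 0.6043 -0.212   0.1585]
```

```bash
python3 -m pendant '[{"dx":3,"dy":5,"dz":0,"twist":0},{"dx":6,"dy":10,"dz":0,"twist":0},{"dx":9,"dy":15,"dz":0,"twist":0},{"dx":12,"dy":20,"dz":0,"twist":0},{"dx":14,"dy":25,"dz":0,"twist":0},{"dx":15.5,"dy":28,"dz":0,"twist":0},{"dx":15.5,"dy":28,"dz":0,"twist":0},{"dx":15.5,"dy":28,"dz":0,"twist":0}]' 100
python3 - <<'E'
from h import *
c=cam('wrist'); jar(c,.4345,.072,.053)
tool((.4345,.072,.06),(.4345,.072,-.012))
E
```

```text
time: 39.8
eef_pos: [0.4352, 0.0585, 0.1599]
tcp_rot: [-0.027, 1.0, -0.0, -0.0]
contact_force: [0.2, -0.5, 0.8]
opening: 1.0
finger_force: 0.0
jar 1926 z 0.0514 mean [0.4347 0.0721] circle mm [435.5  72.3] 20.6 L [-191.5   54.9]
move cm [ 0.01  1.39 10.  ]
move cm [1.00e-02 1.39e+00 1.72e+01]
yaw of tool y from world y deg 3.04 t 39.85 [0.4354 0.0581 0.16  ]
```

```bash
python3 -m pendant '[{"dx":0,"dy":1.4,"dz":3,"twist":0},{"dx":0,"dy":1.4,"dz":6,"twist":0},{"dx":0,"dy":1.4,"dz":9,"twist":0},{"dx":0,"dy":1.4,"dz":12,"twist":0},{"dx":0,"dy":1.4,"dz":14.5,"twist":0},{"dx":0,"dy":1.4,"dz":16.5,"twist":0},{"dx":0,"dy":1.4,"dz":17.4,"twist":0},{"dx":0,"dy":1.4,"dz":17.4,"twist":0},{"dx":0,"dy":1.4,"dz":17.4,"twist":0}]' 80
python3 -m pendant '[{"dx":0,"dy":0,"dz":0,"twist":0},{"dx":0,"dy":0,"dz":0,"twist":0},{"dx":0,"dy":0,"dz":0,"twist":0},{"dx":0,"dy":0,"dz":0,"twist":0},{"dx":0,"dy":0,"dz":0,"twist":0},{"dx":0,"dy":0,"dz":0,"twist":0}]' 35 30
python3 - <<'E'
from h import *
tool(L(-150,-155,-14),L(0,-155,-14))
E
```

```text
time: 40.98
eef_pos: [0.4351, 0.0724, -0.0128]
tcp_rot: [-0.027, 1.0, -0.0, 0.001]
contact_force: [-0.9, 0.1, -0.0]
opening: 0.797
finger_force: 0.0
time: 41.72
eef_pos: [0.4351, 0.0727, -0.0126]
tcp_rot: [-0.027, 1.0, -0.0, 0.001]
contact_force: [-1.3, -0.6, 5.2]
opening: 0.482
finger_force: 30.8
move cm [ -4.33 -21.     0.16]
move cm [-19.33 -20.91   0.18]
yaw of tool y from world y deg 3.09 t 41.725 [ 0.4351  0.0727 -0.0126]
```

```bash
python3 -m pendant '[{"dx":-1.5,"dy":-2,"dz":0,"twist":0},{"dx":-3,"dy":-5,"dz":0,"twist":0},{"dx":-4,"dy":-8.5,"dz":0,"twist":0},{"dx":-4.5,"dy":-12,"dz":0,"twist":0},{"dx":-5,"dy":-15.5,"dz":0,"twist":0},{"dx":-5.5,"dy":-18.5,"dz":0,"twist":0},{"dx":-6.5,"dy":-20.5,"dz":0,"twist":0},{"dx":-8,"dy":-21,"dz":0,"twist":0},{"dx":-8,"dy":-21,"dz":0,"twist":0}]'
python3 -m pendant '[{"dx":-2,"dy":0,"dz":0,"twist":0},{"dx":-5,"dy":0,"dz":0,"twist":0},{"dx":-8,"dy":0.1,"dz":0,"twist":0},{"dx":-10.5,"dy":0.1,"dz":0,"twist":0},{"dx":-11.3,"dy":0.1,"dz":0,"twist":0},{"dx":-11.3,"dy":0.1,"dz":0,"twist":0},{"dx":-11.3,"dy":0.1,"dz":0,"twist":0}]'
python3 - <<'E'
from h import *
print(toL(ctrl.get_state()['eef_pos']))
E
```

```text
time: 42.85
eef_pos: [0.5273, -0.134, -0.0125]
tcp_rot: [-0.027, 1.0, -0.001, 0.002]
contact_force: [1.9, -2.6, 4.8]
opening: 0.479
finger_force: 31.3
time: 43.72
eef_pos: [0.6388, -0.1254, -0.0126]
tcp_rot: [-0.027, 1.0, -0.0, 0.001]
contact_force: [0.5, 1.1, 5.0]
opening: 0.478
finger_force: 31.6
[  -0.5 -154.7  -12.6]
```

```bash
python3 -m pendant '[{"dx":0,"dy":0,"dz":0,"twist":0},{"dx":0,"dy":0,"dz":0,"twist":0},{"dx":0,"dy":0,"dz":0,"twist":0},{"dx":0,"dy":0,"dz":-3,"twist":0},{"dx":0,"dy":0,"dz":-7,"twist":0},{"dx":0,"dy":0,"dz":-12,"twist":0},{"dx":2,"dy":3,"dz":-16,"twist":0},{"dx":4,"dy":5,"dz":-18,"twist":0},{"dx":4,"dy":5,"dz":-18,"twist":0},{"dx":4,"dy":5,"dz":-18,"twist":0}]' 70
python3 - <<'E'
from h import *
c=cam('wrist'); p=L(0,-155,0); jar(c,p[0],p[1],.052); p=L(0,-240,0); jar(c,p[0],p[1],.044)
P=cloud(c); q=(P-O)@ML*1000; m=(abs(q[...,2]-54)<5)&(abs(q[...,0]+65)<15)&(abs(q[...,1]+30)<30)
print('handle',m.sum(),np.round(q[m].min(0)),np.round(q[m].max(0)))
tool(L(-65,-2,80),L(-65,-2,5),L(-65,-272,5))
c=cam('top');p=L(0,-240,0); jar(c,p[0],p[1],.044)
E
```

```text
time: 44.98
eef_pos: [0.5952, -0.0781, 0.1654]
tcp_rot: [-0.027, 1.0, 0.0, -0.001]
contact_force: [0.2, 1.0, 0.4]
opening: 0.7
finger_force: 0.0
jar 1690 z 0.0513 mean [ 0.6379 -0.124 ] circle mm [ 639.2 -124.4] 20.8 L [-1.000e-01 -1.536e+02]
jar 2144 z 0.0433 mean [ 0.6441 -0.2086] circle mm [ 645.3 -209.7] 24.0 L [   0.9 -239.2]
handle 313 [-73. -28.  49.] [-59. -13.  57.]
move cm [ 2.43 10.27  8.5 ]
move cm [ 2.41 10.27 16.  ]
move cm [  2.23 -16.73  15.98]
yaw of tool y from world y deg 3.05 t 45.025 [ 0.5951 -0.0782  0.1648]
jar 121 z 0.0452 mean [ 0.644 -0.21 ] circle mm [ 644.8 -209.2] 23.4 L [   0.4 -238.6]
```

```bash
python3 -m pendant '[{"dx":1.5,"dy":5,"dz":1,"twist":0},{"dx":2.4,"dy":10.8,"dz":3,"twist":0},{"dx":2.4,"dy":10.8,"dz":6,"twist":0},{"dx":2.4,"dy":10.8,"dz":9,"twist":0},{"dx":2.4,"dy":10.8,"dz":13,"twist":0},{"dx":2.4,"dy":10.8,"dz":15,"twist":0},{"dx":2.4,"dy":10.8,"dz":16,"twist":0},{"dx":2.4,"dy":10.8,"dz":16,"twist":0}]' 0
python3 -m pendant '[{"dx":0,"dy":-0.7,"dz":0,"twist":0},{"dx":0,"dy":-1.5,"dz":0,"twist":0},{"dx":0,"dy":-2.5,"dz":0,"twist":0}]'
python3 - <<'E'
from h import *
print(toL(ctrl.get_state()['eef_pos'])); tool(L(-65,-266,5))
E
```

```text
time: 46.08
eef_pos: [0.5659, 0.0285, 0.0062]
tcp_rot: [-0.027, 1.0, 0.0, -0.0]
contact_force: [0.5, -0.4, 1.4]
opening: -0.0
finger_force: 0.0
time: 46.45
eef_pos: [0.5682, 0.0032, 0.0076]
tcp_rot: [-0.027, 1.0, -0.0, 0.001]
contact_force: [1.7, 2.2, 0.6]
opening: 0.005
finger_force: 0.8
[-63.3 -22.1   7.6]
move cm [ 2.000e-02 -2.439e+01  2.700e-01]
yaw of tool y from world y deg 3.08 t 46.45 [0.5682 0.0032 0.0076]
```

```bash
python3 -m pendant '[{"dx":0,"dy":-2,"dz":0.2,"twist":0},{"dx":0,"dy":-4.5,"dz":0.2,"twist":0},{"dx":0,"dy":-7.5,"dz":0.2,"twist":0},{"dx":0,"dy":-10.5,"dz":0.2,"twist":0},{"dx":0,"dy":-13.5,"dz":0.2,"twist":0},{"dx":0,"dy":-16.5,"dz":0.2,"twist":0},{"dx":0,"dy":-19.5,"dz":0.2,"twist":0},{"dx":0,"dy":-21.5,"dz":0.2,"twist":0},{"dx":0,"dy":-22.8,"dz":0.2,"twist":0},{"dx":0,"dy":-23.3,"dz":0.2,"twist":0}]'
python3 -m pendant '[{"dx":0,"dy":-0.3,"dz":0,"twist":0},{"dx":0,"dy":-0.6,"dz":0,"twist":0},{"dx":0,"dy":-0.6,"dz":0,"twist":0}]'
python3 - <<'E'
from h import *
print(toL(ctrl.get_state()['eef_pos'])); tool(L(-65,-267,5))
E
```

```text
time: 47.7
eef_pos: [0.5791, -0.2295, 0.0042]
tcp_rot: [-0.027, 1.0, 0.0, -0.0]
contact_force: [-0.2, 1.3, 0.9]
opening: 0.002
finger_force: 0.8
time: 48.08
eef_pos: [0.5797, -0.2346, 0.0042]
tcp_rot: [-0.027, 1.0, -0.0, -0.0]
contact_force: [-0.7, 0.9, 0.2]
opening: -0.004
finger_force: 0.4
[ -66.1 -260.1    4.2]
move cm [-0.11 -0.69 -0.08]
yaw of tool y from world y deg 3.11 t 48.075 [ 0.5797 -0.2346  0.0042]
```

Push to the stop, lift off and check.

```bash
python3 -m pendant '[{"dx":0,"dy":-0.3,"dz":0,"twist":0},{"dx":0,"dy":-0.6,"dz":0,"twist":0},{"dx":0,"dy":-0.9,"dz":0,"twist":0},{"dx":0,"dy":-0.9,"dz":0,"twist":0},{"dx":0,"dy":-0.9,"dz":0,"twist":0}]'
python3 -m pendant '[{"dx":0,"dy":0.7,"dz":0,"twist":0},{"dx":0,"dy":0.8,"dz":-6,"twist":0},{"dx":2,"dy":2,"dz":-12,"twist":0},{"dx":3.5,"dy":2,"dz":-16,"twist":0},{"dx":3.5,"dy":2,"dz":-16,"twist":0},{"dx":3.5,"dy":2,"dz":-16,"twist":0}]'
python3 - <<'E'
from h import *
c=cam('wrist'); q=(cloud(c)-O)@ML*1000; m=(abs(q[...,2]-54)<5)&(abs(q[...,0]+65)<15)&(abs(q[...,1]+275)<30)
print('handle',m.sum(),np.round(q[m].min(0)),np.round(q[m].max(0)))
for y,h in((-155,.052),(-240,.044)): p=L(0,y,0); jar(c,p[0],p[1],h)
tool(L(-45,100,170))
E
```

```text
time: 48.7
eef_pos: [0.5795, -0.2348, 0.0042]
tcp_rot: [-0.026, 1.0, 0.008, -0.002]
contact_force: [-1.4, 23.2, 10.5]
opening: 0.001
finger_force: 12.0
time: 49.45
eef_pos: [0.5441, -0.2259, 0.1639]
tcp_rot: [-0.027, 1.0, -0.0, -0.0]
contact_force: [0.2, -0.6, -0.0]
opening: -0.003
finger_force: 0.0
handle 259 [ -73. -287.   49.] [ -59. -274.   57.]
jar 1481 z 0.0513 mean [ 0.6372 -0.1252] circle mm [ 638.8 -124.3] 20.9 L [  -0.4 -153.6]
none 0
move cm [-5.41 34.92 -0.7 ]
yaw of tool y from world y deg 3.07 t 49.5 [ 0.5437 -0.2255  0.1628]
```

```bash
python3 -m pendant '[{"dx":-1,"dy":5,"dz":-1,"twist":0},{"dx":-2,"dy":11,"dz":-1,"twist":0},{"dx":-3,"dy":17,"dz":-1,"twist":0},{"dx":-4,"dy":23,"dz":-1,"twist":0},{"dx":-5,"dy":29,"dz":-1,"twist":0},{"dx":-5.4,"dy":33,"dz":-1,"twist":0},{"dx":-5.4,"dy":33,"dz":-1,"twist":0},{"dx":-5.4,"dy":33,"dz":-1,"twist":0}]'
python3 - <<'E'
from h import *
c=cam('wrist'); wheels(c)
c=cam('top')
for y,h in((-155,.052),(-240,.044)): p=L(0,y,0); jar(c,p[0],p[1],h)
tool(L(-45,100,75),L(-45,100,40))
E
```

```text
time: 50.5
eef_pos: [0.58, 0.1063, 0.1726]
tcp_rot: [-0.027, 1.0, -0.0, -0.001]
contact_force: [-0.8, -0.3, -0.6]
opening: -0.005
finger_force: 0.0
150 near tip -29.5 [  0   0   0   0 183   0   0   0   0   0   2 140   4   0   0] hub span [-57.9  36.7] rmax 40.5
100 near tip -36.4 [  0   0   0 120  77   0   0   0   0   0  23   0   0   0   0] hub span [-29.2  29.6] rmax 40.4
50 near tip -36.9 [  0   0   0 132  56   0   0   0   0   0 121  10   0   0   0] hub span [-30.8  28.2] rmax 40.5
jar 98 z 0.0535 mean [ 0.6386 -0.124 ] circle mm [ 638.9 -123.5] 21.0 L [  -0.3 -152.8]
jar 133 z 0.0454 mean [ 0.6436 -0.2091] circle mm [ 644.5 -209.7] 23.2 L [ 1.000e-01 -2.392e+02]
move cm [0.   2.07 9.84]
move cm [-0.    2.07 13.34]
yaw of tool y from world y deg 2.99 t 50.6 [0.5803 0.1054 0.1734]
```

```bash
python3 -m pendant '[{"dx":0,"dy":0.2,"dz":4,"twist":0},{"dx":0,"dy":0.2,"dz":9,"twist":0},{"dx":0,"dy":0.2,"dz":10,"twist":0},{"dx":0,"dy":0.2,"dz":10,"twist":0}]'
python3 - <<'E'
from h import *
tool(L(-45,100,75),L(-45,100,40))
E
```

```text
time: 51.1
eef_pos: [0.5806, 0.1078, 0.0745]
tcp_rot: [-0.026, 1.0, -0.0, -0.0]
contact_force: [0.5, -0.2, 0.6]
opening: -0.002
finger_force: 0.0
move cm [ 0.05  1.83 -0.05]
move cm [0.05 1.83 3.45]
yaw of tool y from world y deg 3.0 t 51.1 [0.5806 0.1078 0.0745]
```

```bash
python3 -m pendant '[{"dx":0,"dy":1.85,"dz":0,"twist":0},{"dx":0,"dy":1.85,"dz":1.5,"twist":0},{"dx":0,"dy":1.85,"dz":3.4,"twist":0},{"dx":0,"dy":1.85,"dz":3.4,"twist":0},{"dx":-0.5,"dy":1.85,"dz":3.4,"twist":0},{"dx":-1,"dy":1.85,"dz":3.4,"twist":0}]'
python3 -m pendant '[{"dx":-0.4,"dy":0,"dz":0,"twist":0},{"dx":-0.8,"dy":0,"dz":0,"twist":0},{"dx":-1.2,"dy":0,"dz":0,"twist":0},{"dx":-1.6,"dy":0,"dz":0,"twist":0},{"dx":-2.0,"dy":0,"dz":0,"twist":0},{"dx":-2.4,"dy":0,"dz":0,"twist":0},{"dx":-2.8,"dy":0,"dz":0,"twist":0},{"dx":-3.2,"dy":0,"dz":0,"twist":0},{"dx":-3.6,"dy":0,"dz":0,"twist":0},{"dx":-3.6,"dy":0,"dz":0,"twist":0}]'
python3 -m pendant '[{"dx":0.2,"dy":0,"dz":0,"twist":0},{"dx":0.3,"dy":0,"dz":0,"twist":0},{"dx":0.1,"dy":0,"dz":-4.5,"twist":0},{"dx":2.5,"dy":0,"dz":-4.5,"twist":0},{"dx":4.7,"dy":0,"dz":-4.5,"twist":0},{"dx":4.7,"dy":0,"dz":-2,"twist":0},{"dx":4.7,"dy":0,"dz":0,"twist":0},{"dx":4.7,"dy":0,"dz":0,"twist":0},{"dx":4.2,"dy":0,"dz":0,"twist":0},{"dx":3.6,"dy":0,"dz":0,"twist":0}]'
python3 -m pendant '[{"dx":-0.4,"dy":0,"dz":0,"twist":0},{"dx":-0.8,"dy":0,"dz":0,"twist":0},{"dx":-1.2,"dy":0,"dz":0,"twist":0},{"dx":-1.6,"dy":0,"dz":0,"twist":0},{"dx":-2.0,"dy":0,"dz":0,"twist":0},{"dx":-2.4,"dy":0,"dz":0,"twist":0},{"dx":-2.8,"dy":0,"dz":0,"twist":0},{"dx":-3.2,"dy":0,"dz":0,"twist":0},{"dx":-3.6,"dy":0,"dz":0,"twist":0},{"dx":-3.6,"dy":0,"dz":0,"twist":0}]'
python3 -m pendant '[{"dx":0.2,"dy":0,"dz":0,"twist":0},{"dx":0.4,"dy":0,"dz":0,"twist":0},{"dx":0.4,"dy":0,"dz":0,"twist":0}]'
python3 -m pendant '[{"dx":-0.2,"dy":0,"dz":0,"twist":0},{"dx":-0.2,"dy":0,"dz":-4,"twist":0},{"dx":2,"dy":-2,"dz":-9,"twist":0},{"dx":4.3,"dy":-2,"dz":-13,"twist":0},{"dx":4.3,"dy":-2,"dz":-13,"twist":0},{"dx":4.3,"dy":-2,"dz":-13,"twist":0}]'
python3 - <<'E'
from h import *
c=cam('wrist'); wheels(c); save(c,'w9')
g=cv2.cvtColor(c['img'],cv2.COLOR_RGB2GRAY); q=(cloud(c)-O)@ML*1000
for y0 in(150,100,50):
    k=(abs(q[...,1]-y0)<11)&(abs(q[...,0])<14)&(q[...,2]<70)&(q[...,2]>55)&(g>150)
    k=cv2.resize(k.astype(np.uint8),None,fx=3,fy=3,interpolation=0)
    n,_,st,_=cv2.connectedComponentsWithStats(k); print(y0,'pips',sum(st[1:,4]>=18),st[1:,4])
E
```

```text
time: 51.85
eef_pos: [0.5888, 0.1275, 0.0409]
tcp_rot: [-0.027, 1.0, -0.0, -0.002]
contact_force: [-4.9, -0.8, 4.6]
opening: -0.0
finger_force: 2.4
time: 53.1
eef_pos: [0.626, 0.1296, 0.0404]
tcp_rot: [-0.027, 1.0, -0.0, 0.001]
contact_force: [-1.3, -0.1, 0.2]
opening: -0.002
finger_force: 0.6
time: 54.35
eef_pos: [0.5894, 0.1277, 0.0413]
tcp_rot: [-0.027, 1.0, -0.0, -0.001]
contact_force: [-4.9, 0.6, 3.2]
opening: 0.001
finger_force: 2.3
time: 55.6
eef_pos: [0.626, 0.1295, 0.0404]
tcp_rot: [-0.027, 1.0, -0.0, 0.001]
contact_force: [-2.2, 0.6, 0.2]
opening: -0.002
finger_force: 0.6
time: 55.98
eef_pos: [0.6217, 0.1294, 0.0408]
tcp_rot: [-0.027, 1.0, 0.0, 0.001]
contact_force: [-0.3, 0.9, -0.0]
opening: 0.002
finger_force: 0.0
time: 56.72
eef_pos: [0.5794, 0.1071, 0.17]
tcp_rot: [-0.027, 1.0, -0.0, -0.0]
contact_force: [-0.6, 0.7, -0.1]
opening: 0.0
finger_force: 0.0
150 near tip -30.1 [  0   0   0   5 174   5   0   0   0   0   3 134   0   0   0] hub span [-58.   36.5] rmax 40.4
100 near tip -36.8 [  0   0   0 132  64   0   0   0   0   0   8   0   0   0   0] hub span [-29.9  28.6] rmax 40.6
50 near tip -37.4 [  0   0   0 141  61   0   0   0   0   0 119  17   0   0   0] hub span [-30.5  28. ] rmax 40.4
150 pips 4 [189 189 171 162]
100 pips 4 [189 171 180 171]
50 pips 5 [135 135 171 180 189]
```

Run:
```python
from h import *
c=cam('top')
for y,h in((-155,.052),(-240,.044)): p=L(0,y,0); jar(c,p[0],p[1],h)
q=(cloud(c)-O)@ML*1000; m=(abs(q[...,2]-52)<8)&(abs(q[...,0]+65)<14)&(q[...,1]<-200)&(q[...,1]>-320)
print('handle',np.round(q[m].mean(0)) if m.any() else m.sum())
```

```text
jar 95 z 0.0536 mean [ 0.6381 -0.123 ] circle mm [ 638.4 -124.6] 20.7 L [  -0.8 -153.9]
jar 121 z 0.0451 mean [ 0.6455 -0.2094] circle mm [ 644.9 -208.8] 23.8 L [   0.6 -238.3]
handle [ -67. -279.   54.]
```

```bash
python3 -c "
from plant import ctrl; print(ctrl.sign_off())"
```

```text
the job is handed in; nothing more can be done
None
```

The job is handed in: by my last camera checks the wheels show 4-4-5, the gate is shut, and both jars present (the black one and the cream one) stand within 2 mm of the middle and right ring centres. The left wheel sits about 0.1 rad off square, inside the 0.2 rad limit, the hand-in returned no verdict, and I did not re-measure the five loose items at the end.

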